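# Shut the wheel's water stop valve with the T-key

### The job

The water feed to the wheel has been left running: take the T-key out of the wooden tool block, lower it down the valve sleeve in the bench panel, feel its socket gently onto the square spindle at the bottom, and turn it clockwise until the valve comes up against its stop. Then draw the key out and set it down upright in its own hole in the block, and let go. Do not ram or force the key, and leave everything else on the bench where it is.

Things in the scene. Friction and masses are not known exactly. Their poses are not given: they have to be found in the camera images.
- key: T-key, dark steel, 245 mm tall, about 0.45 kg, standing socket down in the larger hole of the tool block. Origin: centre of the socket's open lower rim; z up the shank, y along the cross bar, x and y square to the socket's flats. Square tube socket 26 mm outside, 18 mm inside, 22 mm deep, open downwards, 34 mm tall with its solid top; round shank 14 mm thick.
- bar (a point): Middle of the T-key's cross bar, 238 mm above the socket rim, axes as the key's. The bar is square, 14 mm wide, 14 mm high and 110 mm long (along y), with flat faces; take it across the bar here.
- socket (a point): Centre of the open lower rim of the T-key's socket (the key's origin), axes as the key's.
- block: Fixed wooden tool block 80 x 130 x 60 mm (x, y, z). Origin: centre of its underside, on the bench. The T-key's own hole is the larger one, 44 mm across and 50 mm deep, centred 28 mm along +y; the smaller one, 18 mm across and 38 mm along -y, holds a loop tool.
- hole_floor (a point): Centre of the floor of the T-key's hole in the block, 10 mm above the bench and 50 mm below the block's top. The key stands with its socket rim on this floor.
- panel: Fixed stainless access panel 220 x 300 x 4 mm on the bench; the valve sleeve passes through its centre. Origin: centre of the panel's underside, at bench height. The stop valve below, with its spindle, counts as part of the panel.
- sleeve_mouth (a point): Centre of the open mouth of the sleeve, 12 mm above the bench, axes as the panel's. The grey sleeve is a plain upright tube, 46 mm inside, reaching 182 mm below the bench.
- square_top (a point): Point on the sleeve's axis at the height of the spindle's top, 164 mm below the mouth; axes are the panel's, NOT the spindle's. The brass spindle is 16 x 16 mm, 25 mm tall, the top 1.5 mm bevelled to 13 x 13 mm, centred in the sleeve. How its flats lie is not measured and differs each time: any bearing. Fully home, the socket rim is 22 mm below this point.
- valve (a joint): Angle of the spindle in rad: 0 fully open, 1.571 shut, against a dead stop; grows clockwise seen from above. Starts part open (0.45 to 0.85). Turns stiffly (0.15 N m), stays where left; 0.3 N m on the stop is plenty, over 0.6 strains it. A socket off the flats rests on the spindle's top; turned there under light pressure it drops over them: 1 mm play a side, 0.13 rad in turning.
- looptool: Slim loop tool, wooden handle and wire loop, 148 mm long, standing in the smaller hole of the block, its top 160 mm above the bench. Origin at its lower end. Not to be disturbed.
- rib: Half-moon wooden rib with a black rubber edge, 104 x 48 x 7 mm, lying flat on the panel. Origin on its underside, 12 mm in from the straight edge. Not to be disturbed.
- cap: The sleeve's grey plastic cap, 62 mm across and 24 mm high, lying on the panel. Origin at its underside. Not to be disturbed.
- cup: Glaze test cup, ceramic, 68 mm across the rim and 65 mm high. Origin at its underside. Not to be disturbed.
- spray: Plastic spray bottle with press trigger, 76 mm across and 205 mm high. Origin at its underside. Not to be disturbed.
- tamper: Wooden tamper standing on its 72 mm foot, 128 mm high. Origin at its underside. Not to be disturbed.
Not all that is in view belongs to the job. Several things have the shape of the key; the one meant has the colours described above.

How it is judged:
By the outcome, as a careful person would: the job done as asked, in the order asked, and still so for the second after the job is handed in, with the robot touching nothing.
It also fails if it takes over 64 s, if anything falls off the work surface, if the arm or the gripper's body presses on something with over 40 N, if the wrist force passes 120 N, or if a joint passes its speed limit or range.

### The arm

A 6-joint arm with a two-finger parallel gripper is mounted at the origin on the work surface. World frame = base frame: x ahead of the robot, y to its left, z up, the work surface at z = 0. Lengths are in m, angles in degrees, forces in N, time in s.
With the tool pointing down it reaches from about 0.4 to 0.825 m from the base axis. Payload 7 kg.
Tool frame: the origin (TCP) lies at the very end of the fingers, on their centre line; the grasp point (between the pads) lies r.grip_depth behind it (r.grip_depth is the distance from the TCP to the grasp point, in m); z points along the fingers, y is the direction in which the jaws open and shut (so a half turn about z gives the same grasp; the last joint's range is limited). The gripper opens to 88 mm and grips with 3 to 60 N. Pads are 19 mm wide; open, the fingers measure 130 mm over their backs; the gripper's body (78 mm by 193 mm) begins 47 mm behind the grasp point.
Start: joints at [92.653, 20.546, 0.682, 0, -70.136, -16.507], TCP at [0.162, 0.655, 0.189] pointing down, gripper open.
Joint ranges: [-176.03, 176.03], [-82.01, 121.73], [-58.28, 71.71], [-173.87, 95.51], [-174.79, -0.11], [-173.66, 173.66]. Speed limits (degrees/s): [136.94, 136.94, 172.46, 180, 180, 180].

### API

Orientations are given as [roll, pitch, yaw] about the fixed x, y, z axes, in that order (R = Rz(yaw) Ry(pitch) Rx(roll)).
In Python, from plant import r gives the robot as it stands. The module is installed in compiled form; this text tells all that it offers.
- The arm moves only by the tool step_arm, never from a script. Its argument "increments" is a list of rows, each a list of 3 entries, a list of its own where there are three numbers: the shift along the tool's x, y, z in m, then the turn, a rotation vector about the tool's x, y, z in rad, then the closure, from 0 (fully open) to 1 (shut). In form: [[[x, y, z], [wx, wy, wz], grip], ...]. A call has 1 to 10 rows; each row is the pose to reach, as a shift and turn from the pose commanded when the call began, along the tool's axes at that moment; what a row does not reach only later rows make up. A row lasts 1/10 s, in which the tool goes at most 50 mm and 8.59 degrees, less where a joint would pass 70% of its speed; a pose out of reach is approached as far as the arm can. A call with a gripper value outside its range is refused whole. The fingers move at their own pace and stop on an object; "force" is the grip in N (left out, the last holds). Time passes only in rows, so rows that repeat a pose let the fingers close. It gives the time, the measured TCP pose, the force and the opening at its end, in the units of the state.
- r.get_state(): the state, without advancing time (a new reading comes with each control period).
- r.capture(name): name is "side" or "top"; returns a dict with "color" (480x640x3 uint8, red, green, blue), "intrinsics" (3x3 intrinsics, pixels), "rvec" (rotation vector, rad) and "tvec" (3), from world to camera coordinates, as OpenCV has them. Camera axes: x right, y down, z forward; pixel columns grow to the right and rows downward; lengths in m; the calibration is good to about 2 mm. A picture is of the moment at which its call begins. There is no depth.
- r.close_job(): hands the job in, once; it reports no verdict.
The state is a dict: "time_s": time; "joints": joint angles; "qd": joint speeds; "joint_torque": joint torques, N m; "tcp_pos": TCP position; "eef_rot": TCP orientation; "contact_force": force on the tool from outside, world axes, zero at the start; "moment": the same for the moment, N m; "gripper_width": finger opening in m.
Only numpy, scipy, OpenCV 4.12 (cv2) and the standard library are available. Lean on these libraries where they do the work, as an engineer would, in place of code of your own. Each camera call takes 0.05 s, during which the arm holds its last target.

## Working session

There is one attempt and no reset: what is moved stays moved. The work goes in short steps, Python scripts to look and compute and a tool call to move; the robot and the scene stay as the last step left them, time stands still between calls to the robot, and variables do not carry over. Pictures are saved under pics/ and viewed, and the job is handed in when it is done.

Besides the shell and the picture viewer there is one more tool, called after "Call:" as name(argument=value, ...), one argument or row to a line, values as JSON. step_arm: Moves the arm, as the interface text tells. Its arguments: {"type":"object","properties":{"increments":{"type":"array","items":{"type":"array"}},"force":{"type":"number"}},"required":["increments"]}

```bash
mkdir -p pics; cat > h.py <<'E'
import numpy as np, cv2, json
from plant import r
def snap(n,tag):
    c=r.capture(n); np.savez(f'pics/{tag}.npz',**{k:np.array(v) for k,v in c.items()})
    cv2.imwrite(f'pics/{tag}.png',c['color'][:,:,::-1]); return c
def load(tag): return dict(np.load(f'pics/{tag}.npz'))
def crop(tag,x0,y0,x1,y1,out):
    im=cv2.imread(f'pics/{tag}.png')[y0:y1,x0:x1]; s=min(800/(x1-x0),600/(y1-y0))
    cv2.imwrite(f'pics/{out}.png',cv2.resize(im,None,fx=s,fy=s,interpolation=cv2.INTER_CUBIC)); print('scale',s)
def ray(c,u,v):
    R=cv2.Rodrigues(c['rvec'])[0]; t=c['tvec'].reshape(3)
    o=-R.T@t; d=R.T@np.linalg.inv(c['intrinsics'])@np.array([u,v,1.]); return o,d
def atz(c,u,v,z):
    o,d=ray(c,u,v); return o+d*(z-o[2])/d[2]
def proj(c,p):
    return cv2.projectPoints(np.array(p,float).reshape(-1,1,3),c['rvec'],c['tvec'],c['intrinsics'],None)[0].reshape(-1,2)
E
python3 - <<'E'
from h import *
for n in('top','side'):
    c=snap(n,n+'0'); o,_=ray(c,0,0); print(n,o,c['intrinsics'][0])
print(r.get_state(), r.grip_depth)
E
```

```text
top [0.43782138 0.04317416 0.98608549] [505.60589916   0.         322.29415522]
side [ 0.17152381 -0.54422481  0.77780737] [561.79794494   0.         308.35346046]
{'time_s': 0.1, 'joints': array([ 9.26534305e+01,  2.05863160e+01,  6.39753918e-01, -1.56858943e-02,
       -7.01353124e+01, -1.65066540e+01]), 'qd': array([ 0.11297092, -0.12555164,  0.14608933,  0.06521644, -0.00701426,
       -0.00321344]), 'joint_torque': array([-1.73703407e-03, -5.84163666e+01,  2.93747824e+01,  7.01544374e+00,
        1.00922061e-02, -5.87256682e-05]), 'tcp_pos': array([0.16154819, 0.65489116, 0.18773987]), 'eef_rot': array([ 1.79917310e+02, -9.12567308e-03, -1.38585575e+01]), 'contact_force': array([-0.09001665, -0.28875959,  0.56424326]), 'moment': array([0.01813036, 0.0313575 , 0.01262161]), 'gripper_width': 0.0876001733649275} 0.0188
```

View pics/top0.png

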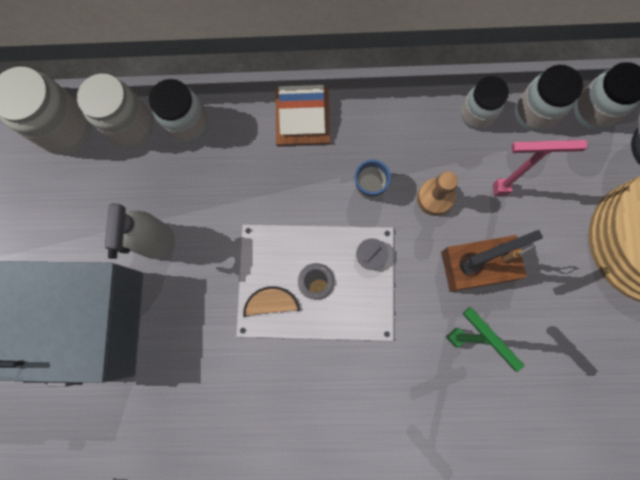

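View pics/side0.png

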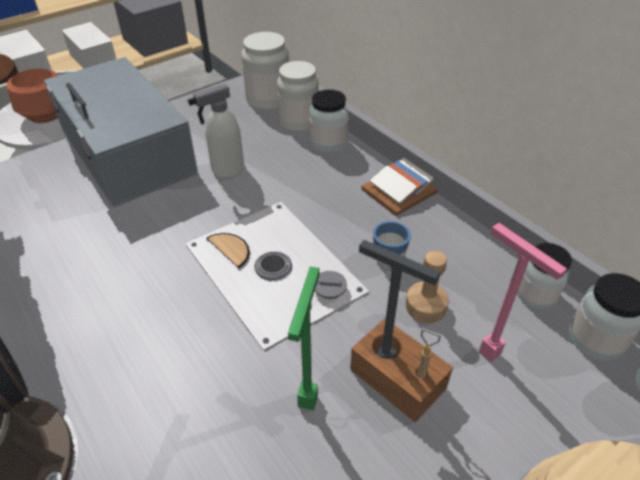

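Three T-shaped keys can be seen. In the top view they are pink (515–585,147), green (465–520,310–370) and dark grey (465–540,235–268). The dark one stands in the wooden block and matches "dark steel, in the block". I'll confirm that in enlarged crops.

```bash
python3 - <<'E'
from h import *
crop('top0',430,215,560,305,'t_block'); crop('top0',230,215,400,345,'t_panel'); crop('side0',340,230,460,420,'s_block'); crop('side0',180,195,380,345,'s_panel')
E
```

```text
scale 6.153846153846154
scale 4.615384615384615
scale 3.1578947368421053
scale 4.0
```

View pics/t_block.png

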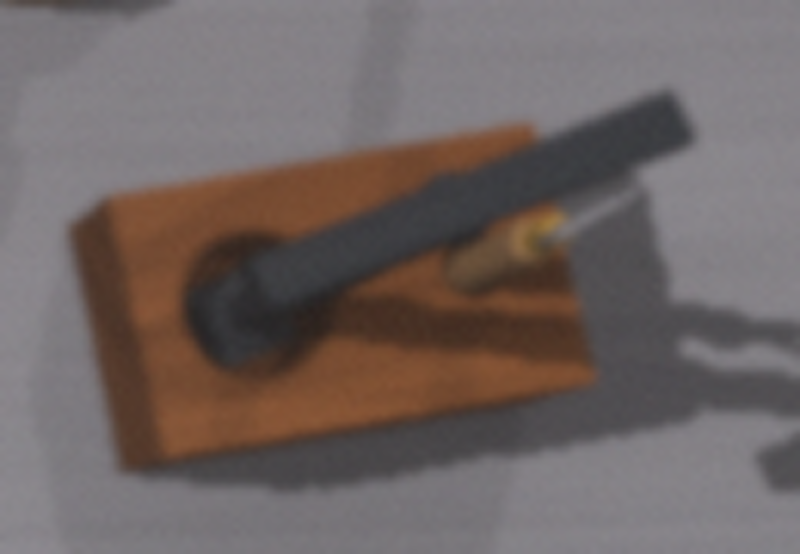

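View pics/t_panel.png

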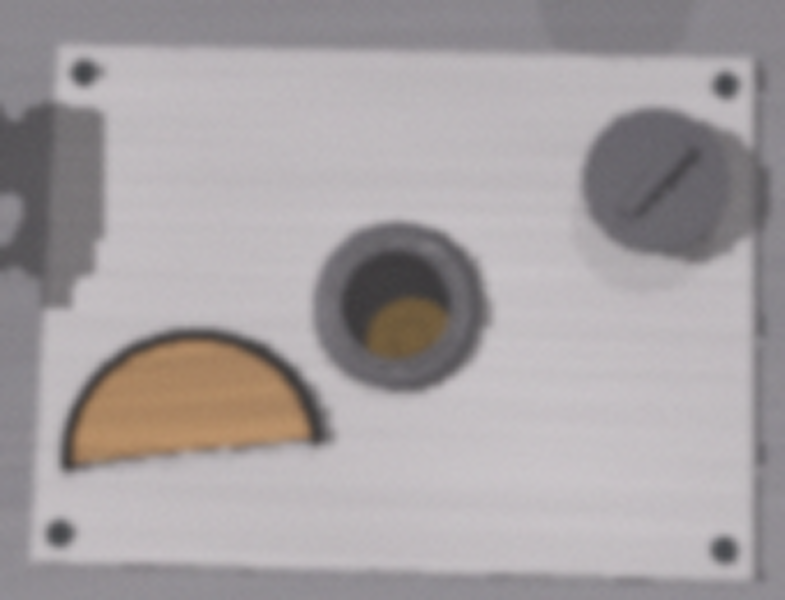

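View pics/s_block.png

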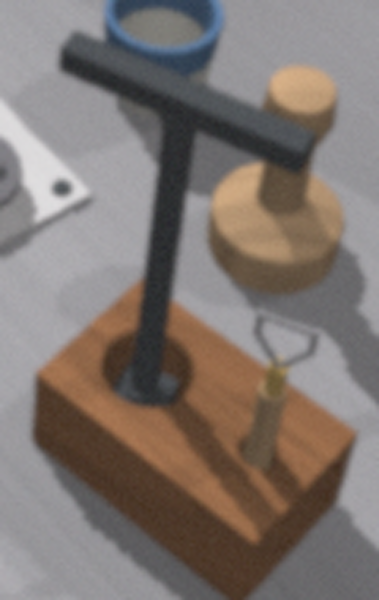

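View pics/s_panel.png

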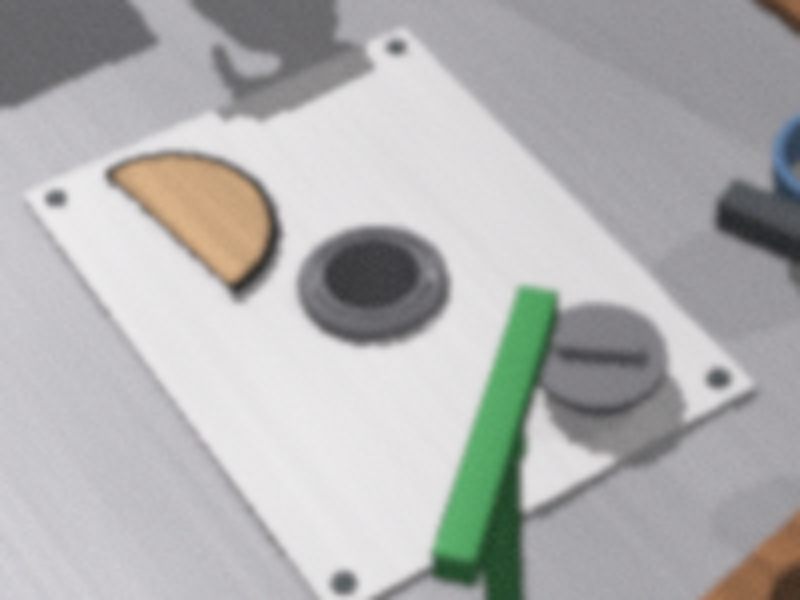

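The crops confirm it: the dark steel key stands in the block's larger hole, and its bar in the top view runs from about (471,262) to (541,233). Next I'll triangulate it and the sleeve.

```bash
python3 - <<'E'
from h import *
t=load('top0'); s=load('side0')
T=lambda x,y:(430+x/6.1538,215+y/6.1538); P=lambda x,y:(230+x/4.6154,215+y/4.6154)
print('block'); B=np.array([atz(t,*T(*p),.06) for p in [(110,198),(533,125),(597,378),(160,462)]]);print(B.round(4),B.mean(0))
print('bar');[print(atz(t,*T(*p),.255).round(4)) for p in[(683,112),(262,290)]]
SB=lambda x,y:(340+x/3.158,230+y/3.158)
[print('side',atz(s,*SB(*p),.255).round(4)) for p in[(70,45),(307,143)]]
print('panel');Q=np.array([atz(t,*P(*p),.004) for p in[(57,45),(753,58),(752,580),(30,562)]]);print(Q.round(4),Q.mean(0))
print('mouth top',atz(t,*P(400,307),.012),atz(t,*P(397,304),.012))
SP=lambda x,y:(180+x/4,195+y/4)
print('mouth side',atz(s,*SP(372,276),.012))
Q=np.array([atz(s,*SP(*p),.004) for p in[(405,28),(758,385),(25,192)]]);print(Q.round(4),Q[1:].mean(0))
print('socket in hole', atz(t,*T(235,320),.03))
E
```

```text
block
[[ 0.5864 -0.1674  0.06  ]
 [ 0.6049 -0.2949  0.06  ]
 [ 0.5284 -0.3068  0.06  ]
 [ 0.5071 -0.1768  0.06  ]] [ 0.55669546 -0.23648834  0.06      ]
bar
[ 0.5718 -0.2592  0.255 ]
[ 0.5322 -0.1571  0.255 ]
side [ 0.5333 -0.1624  0.255 ]
side [ 0.5714 -0.2605  0.255 ]
panel
[[ 0.6527  0.2238  0.004 ]
 [ 0.6378 -0.0754  0.004 ]
 [ 0.4185 -0.0643  0.004 ]
 [ 0.4332  0.2346  0.004 ]] [0.53555311 0.07967207 0.004     ]
mouth top [0.53440375 0.07790716 0.012     ] [0.53569647 0.07913448 0.012     ]
mouth side [0.53596279 0.07682698 0.012     ]
[[ 0.6541  0.2211  0.004 ]
 [ 0.6397 -0.0777  0.004 ]
 [ 0.4361  0.2341  0.004 ]] [0.53789682 0.07819892 0.004     ]
socket in hole [ 0.55220373 -0.20983029  0.03      ]
```

```bash
cat >> h.py <<'E'
def go(x,y,z,yaw=None):
    "print tool-frame increments from measured pose to world target"
    s=r.get_state(); p=s['tcp_pos']; rx,ry,w=s['eef_rot']; 
    from scipy.spatial.transform import Rotation as Ro
    R=Ro.from_euler('xyz',[rx,ry,w],degrees=True)
    d=R.inv().apply(np.array([x,y,z])-p); 
    rv=np.zeros(3)
    T=Ro.from_euler('xyz',[180,0,w if yaw is None else yaw],degrees=True); rv=(R.inv()*T).as_rotvec()
    print('shift',d.round(4),'rv',rv.round(4),'dist',np.linalg.norm(d).round(3))
E
python3 - <<'E'
from h import *
t=load('top0')
print([atz(t,*p,.245).round(3) for p in[(468,312),(520,366)]])
im=cv2.imread('pics/top0.png')[268:298,302:332].astype(float)
im=np.clip((im-20)*2.5,0,255).astype('uint8')
cv2.imwrite('pics/sp.png',cv2.resize(im,None,fx=16,fy=16,interpolation=cv2.INTER_CUBIC))
go(.35,.55,.42,-40); go(.55,.2,.42,-69)
E
```

```text
[array([ 0.461, -0.148,  0.245]), array([ 0.384, -0.215,  0.245])]
shift [ 0.2081  0.057  -0.2321] rv [ 0.0014 -0.0005  0.4563] dist 0.317
shift [ 0.4861  0.3489 -0.2317] rv [ 1.300e-03 -8.000e-04  9.624e-01] dist 0.642
```

View pics/sp.png

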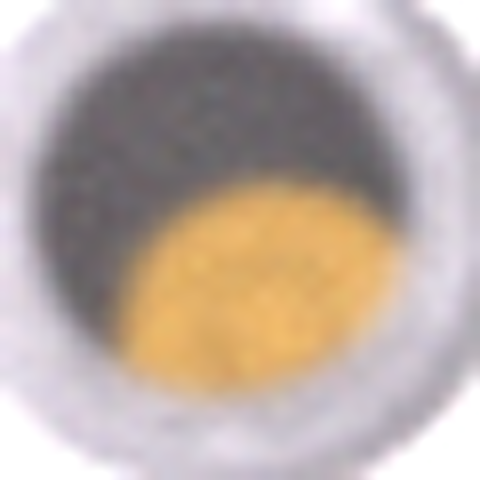

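The spindle can't be told from the brass floor in this crop, so I'll have to find its flats by feel. Moving up and over now.

Call:
step_arm(
  increments=[
    [[0,0,-0.1],[0,0,0],0],
    [[0,0,-0.1],[0,0,0],0],
    [[0.208,0.057,-0.232],[0,0,0.456],0],
    [[0.208,0.057,-0.232],[0,0,0.456],0],
    [[0.208,0.057,-0.232],[0,0,0.456],0],
    [[0.208,0.057,-0.232],[0,0,0.456],0],
    [[0.208,0.057,-0.232],[0,0,0.456],0],
    [[0.208,0.057,-0.232],[0,0,0.456],0],
  ],
)

```text
time_s: 0.9
tcp_pos: [0.3543, 0.5483, 0.4247]
eef_rot: [-179.7, 0.0, -40.2]
contact_force: [0.4, 0.5, -0.1]
gripper_width: 0.0872
```

```bash
python3 - <<'E'
from h import *
print(r.get_state()['tcp_pos'],r.get_state()['eef_rot'])
go(.56,.15,.40,-69)
E
```

```text
[0.35430831 0.54826961 0.42470182] [-1.79686578e+02  1.16979847e-02 -4.02259146e+01]
shift [0.4143 0.1714 0.0237] rv [-0.0053  0.0016  0.5022] dist 0.449
```

Call:
step_arm(
  increments=[
    [[0.414,0.171,0.024],[0,0,0.502],0],
    [[0.414,0.171,0.024],[0,0,0.502],0],
    [[0.414,0.171,0.024],[0,0,0.502],0],
    [[0.414,0.171,0.024],[0,0,0.502],0],
    [[0.414,0.171,0.024],[0,0,0.502],0],
    [[0.414,0.171,0.024],[0,0,0.502],0],
    [[0.414,0.171,0.024],[0,0,0.502],0],
    [[0.414,0.171,0.024],[0,0,0.502],0],
    [[0.414,0.171,0.024],[0,0,0.502],0],
    [[0.414,0.171,0.024],[0,0,0.502],0],
  ],
)

```text
time_s: 1.9
tcp_pos: [0.5585, 0.1487, 0.3953]
eef_rot: [179.9, -0.1, -69.0]
contact_force: [0.3, 0.6, -0.4]
gripper_width: 0.0877
```

```bash
python3 - <<'E'
from h import *
go(.552,-.2095,.32,-69)
E
```

```text
shift [0.3321 0.1341 0.0759] rv [ 0.0022 -0.001  -0.0006] dist 0.366
```

Call:
step_arm(
  increments=[
    [[0.332,0.134,0.05],[0,0,0],0],
    [[0.332,0.134,0.05],[0,0,0],0],
    [[0.332,0.134,0.05],[0,0,0],0],
    [[0.332,0.134,0.05],[0,0,0],0],
    [[0.332,0.134,0.05],[0,0,0],0],
    [[0.332,0.134,0.05],[0,0,0],0],
    [[0.332,0.134,0.05],[0,0,0],0],
    [[0.332,0.134,0.05],[0,0,0],0],
    [[0.332,0.134,0.076],[0,0,0],0],
    [[0.332,0.134,0.076],[0,0,0],0],
  ],
)

```text
time_s: 2.9
tcp_pos: [0.5512, -0.2041, 0.3169]
eef_rot: [179.7, 0.2, -68.8]
contact_force: [-0.1, 1.3, -1.4]
gripper_width: 0.0875
```

```bash
python3 - <<'E'
from h import *
go(.552,-.2095,.229,-69)
snap('side','side1');crop('side1',300,150,500,350,'side1c')
E
```

```text
shift [0.0057 0.0008 0.0878] rv [0.0047 0.0039 0.0034] dist 0.088
scale 3.0
```

View pics/side1c.png

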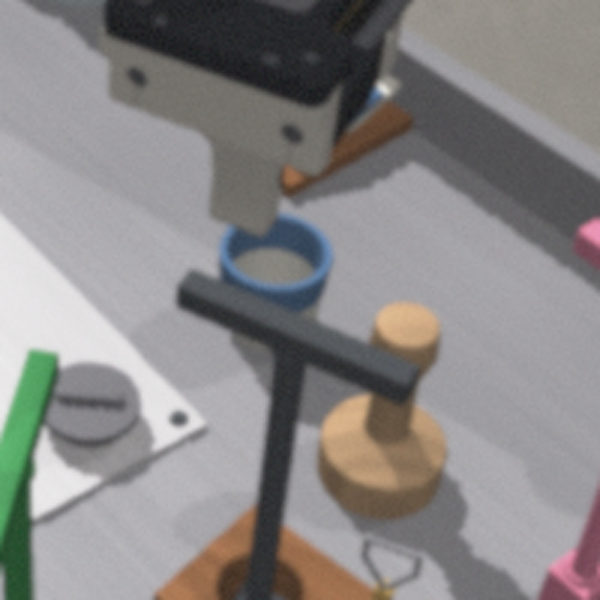

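The gripper hangs above the bar with its jaws across it (finger tip at about side px (380,222), bar at about (400,262)). Lowering.

Call:
step_arm(
  increments=[
    [[0.004,0.001,0.03],[0,0,0],0],
    [[0.004,0.001,0.055],[0,0,0],0],
    [[0.004,0.001,0.075],[0,0,0],0],
    [[0.004,0.001,0.087],[0,0,0],0],
    [[0.004,0.001,0.087],[0,0,0],0],
  ],
)

```text
time_s: 3.45
tcp_pos: [0.553, -0.2081, 0.2329]
eef_rot: [179.9, 0.1, -68.7]
contact_force: [0.5, -0.9, 0.3]
gripper_width: 0.0878
```

```bash
python3 - <<'E'
from h import *
go(.552,-.2095,.229,-69)
c=snap('side','side2');crop('side2',330,180,480,330,'side2c')
c=snap('top','top2');crop('top2',430,195,570,300,'top2c')
go(.552,-.2095,.229,-69)
E
```

```text
shift [0.001  0.0015 0.0039] rv [0.0017 0.0009 0.0056] dist 0.004
scale 4.0
scale 5.714285714285714
shift [-0.      0.0022  0.0059] rv [-0.0009 -0.001   0.0055] dist 0.006
```

View pics/side2c.png

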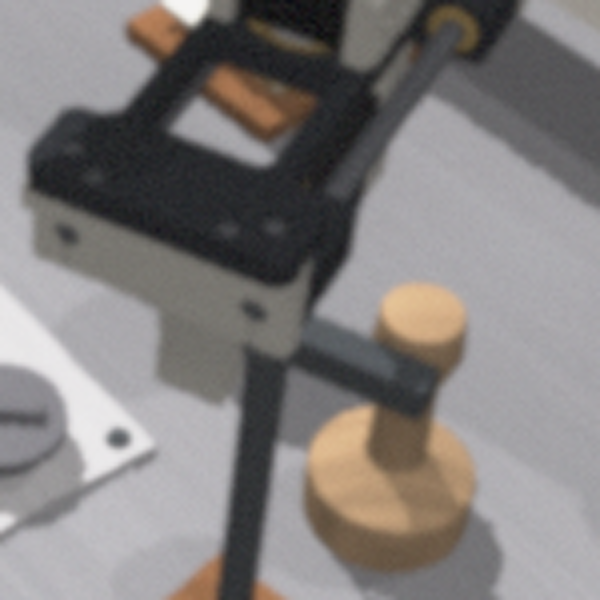

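View pics/top2c.png

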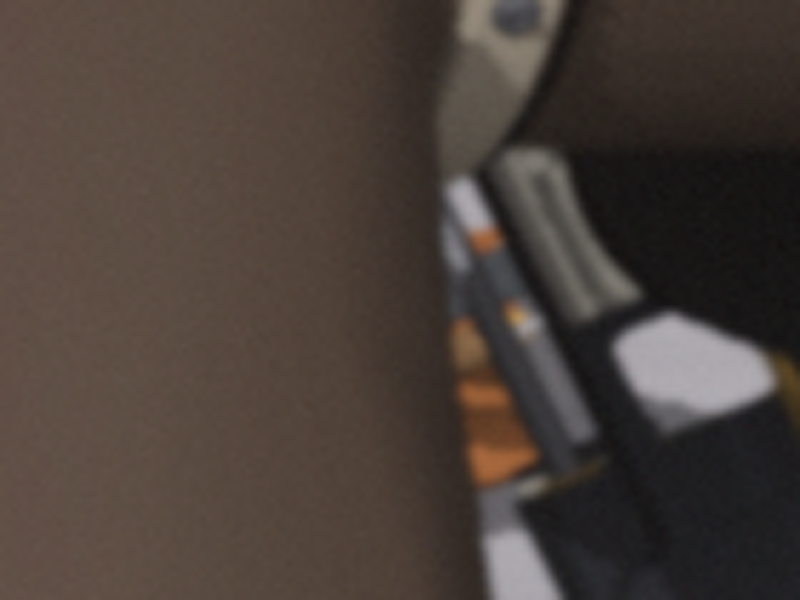

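```bash
python3 - <<'E'
from h import *
c=load('side2'); p=r.get_state()['tcp_pos']; print(p)
j=np.array([np.cos(np.radians(21)),np.sin(np.radians(21)),0])
for k in(-.044,.044): print((proj(c,p+k*j)-[330,180])*4)
print((proj(c,[[.552,-.2095,.241],[.552,-.2095,.15]])-[330,180])*4)
E
```

```text
[ 0.55406044 -0.20869278  0.23487874]
[[205.16119928 440.41781994]]
[[323.97451396 270.73264056]]
[[265.49650916 344.03519351]
 [241.56402104 519.78801187]]
```

```bash
python3 - <<'E'
from h import *
j=np.array([np.cos(np.radians(21)),np.sin(np.radians(21)),0])
c1=load('side1');c2=load('side2');t=load('top2')
for c,p,n in((c1,[.551,-.2045,.317],'side1'),(c2,[.553,-.2085,.233],'side2'),(t,[.553,-.2085,.233],'top2')):
    im=cv2.imread(f'pics/{n}.png')
    for k,col in((-.065,(0,0,255)),(-.044,(0,255,255)),(0,(255,255,0)),(.044,(0,255,0))):
        a=proj(c,[np.array(p)+k*j,np.array(p)+k*j+[0,0,.066]])
        cv2.line(im,tuple(int(v) for v in a[0]),tuple(int(v) for v in a[1]),col,1); cv2.circle(im,tuple(int(v) for v in a[0]),2,col,-1)
    if n!='top2': im=cv2.resize(im[100:340,280:600],None,fx=2.5,fy=2.5)
    cv2.imwrite(f'pics/{n}o.png',im)
E
```

```text
(no output)
```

View pics/side1o.png

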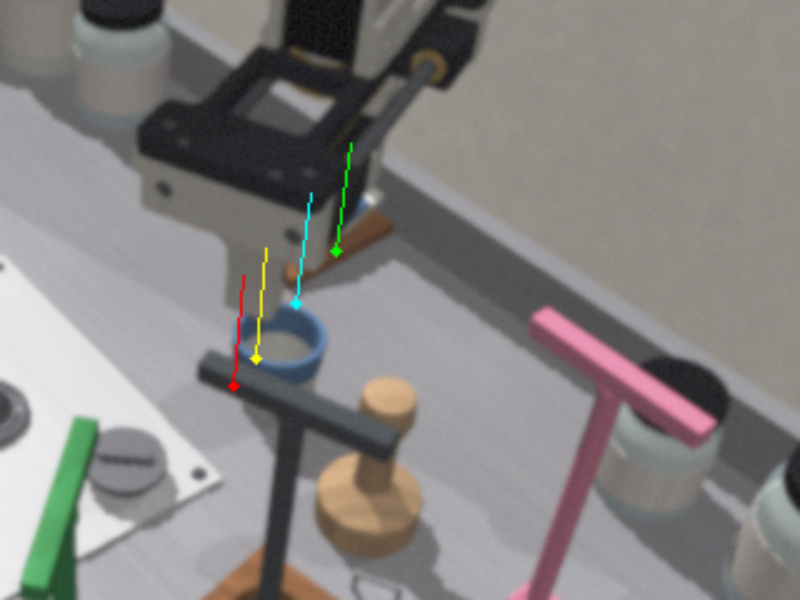

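View pics/side2o.png

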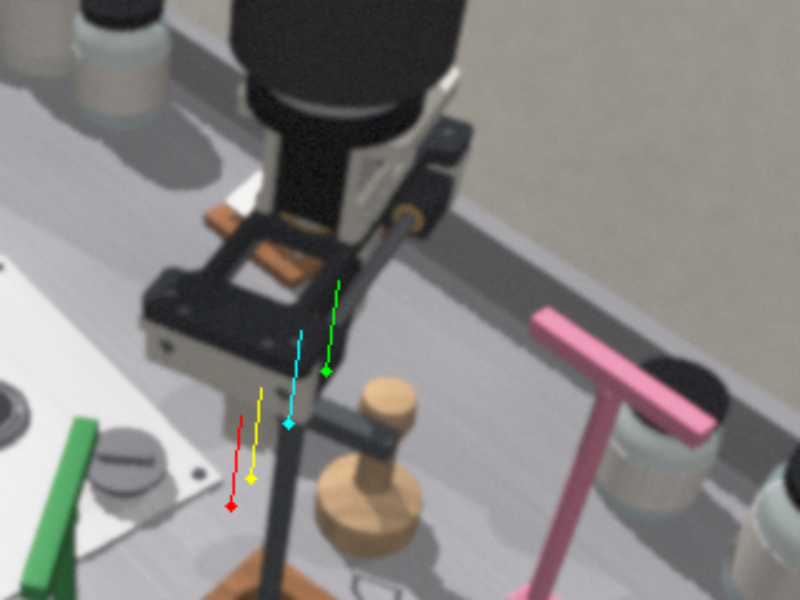

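View pics/top2o.png

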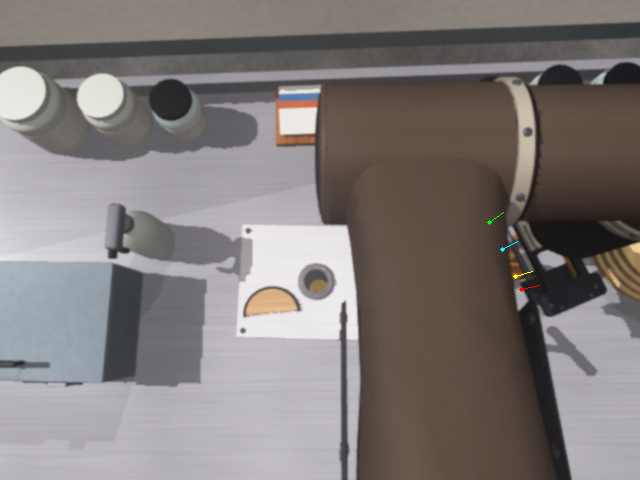

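```bash
python3 - <<'E'
from h import *
crop('top2',500,210,620,330,'top2d');crop('side2',320,140,480,300,'side2d')
E
```

```text
scale 5.0
scale 3.75
```

View pics/top2d.png

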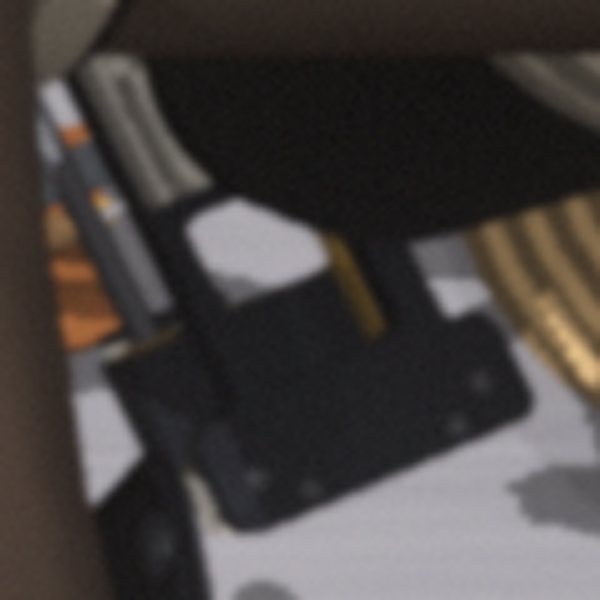

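View pics/side2d.png

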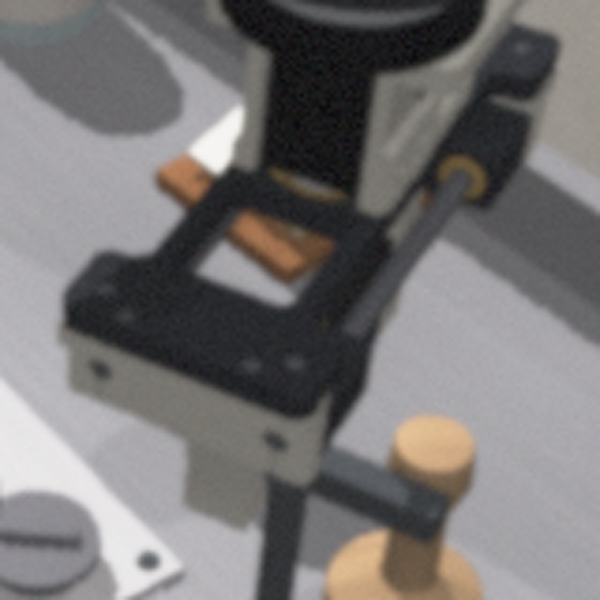

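```bash
python3 - <<'E'
from h import *
s=load('side2');t=load('top2')
def tri(us,ut):
    A=[];b=[]
    for c,u in((s,us),(t,ut)):
        o,d=ray(c,*u); d/=np.linalg.norm(d); M=np.eye(3)-np.outer(d,d); A.append(M);b.append(M@o)
    x=np.linalg.lstsq(np.vstack(A),np.hstack(b),rcond=None)[0]; return x,proj(s,x)[0]-us
S=lambda x,y:np.array((320+x/3.75,140+y/3.75));T=lambda x,y:np.array((500+x/5,210+y/5))
X=[]
for a,b in(((105,290),(255,478)),((125,315),(308,488)),((252,367),(458,425)),((295,362),(482,380))):
    x,e=tri(S(*a),T(*b)); X.append(x); print(x.round(4),e.round(2))
p=np.array([.553,-.2085,.233]);j=np.array([.9336,.358,0]);b=np.array([-.358,.9336,0])
m=np.mean(X,0)-p; print('mid rel: along jaw',m@j,'along bar',m@b,'up',m[2])
E
```

```text
[ 0.4624 -0.2119  0.3775] [-0.45  0.13]
[ 0.4598 -0.2238  0.3781] [-0.48  0.14]
[ 0.4737 -0.2605  0.3779] [-0.55  0.17]
[ 0.4838 -0.2668  0.3787] [-0.3   0.09]
mid rel: along jaw -0.08911049114745638 along bar -0.00037090413437886516 up 0.1450570387763558
```

The side picture puts the finger tips about 30 mm higher than the reported TCP (tip at side px (379,278), expected about (380,291)). I'll half-close and look before gripping.

Call:
step_arm(
  increments=[
    [[0.0,0.001,0.003],[0,0,0],0.65],
    [[0.0,0.001,0.003],[0,0,0],0.65],
    [[0.0,0.001,0.003],[0,0,0],0.65],
    [[0.0,0.001,0.003],[0,0,0],0.65],
    [[0.0,0.001,0.003],[0,0,0],0.65],
  ],
  force=30,
)

```text
time_s: 4.05
tcp_pos: [0.5524, -0.2094, 0.2307]
eef_rot: [-180.0, -0.0, -68.8]
contact_force: [0.2, 1.2, 0.3]
gripper_width: 0.0529
```

```bash
python3 - <<'E'
from h import *
c=snap('side','side3');crop('side3',320,160,480,320,'side3c')
s=r.get_state();print(s['tcp_pos'],s['gripper_width'])
E
```

```text
scale 3.75
[ 0.55239609 -0.20936575  0.23069102] 0.049267129720681965
```

View pics/side3c.png

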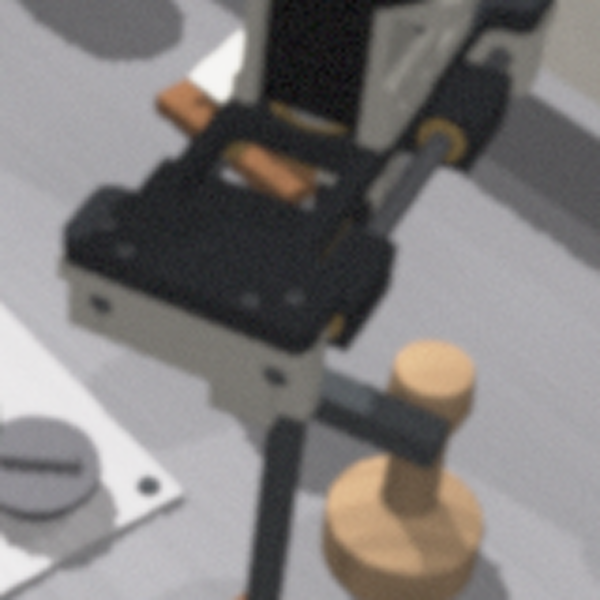

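```bash
python3 - <<'E'
from h import *
c=load('side3');j=np.array([.9336,.358,0]);b=np.array([-.358,.9336,0]);p=np.array([.5524,-.2094,.2307])
for k in(-.025,-.046,0): print(k,((proj(c,[p+k*j+d*b+[0,0,u] for u in (0,.02,.03) for d in(-.0095,.0095)])-[320,160])*3.75).round(0).tolist())
E
```

```text
-0.025 [[277.0, 474.0], [227.0, 452.0], [283.0, 435.0], [232.0, 413.0], [285.0, 415.0], [234.0, 393.0]]
-0.046 [[249.0, 515.0], [199.0, 492.0], [254.0, 476.0], [203.0, 453.0], [257.0, 456.0], [205.0, 433.0]]
0 [[309.0, 428.0], [260.0, 406.0], [315.0, 388.0], [265.0, 367.0], [318.0, 368.0], [267.0, 347.0]]
```

Call:
step_arm(
  increments=[
    [[0,0,0.002],[0,0,0],0.8],
    [[0,0,0.002],[0,0,0],0.9],
    [[0,0,0.002],[0,0,0],1.0],
    [[0,0,0.002],[0,0,0],1.0],
    [[0,0,0.002],[0,0,0],1.0],
    [[0,0,0.002],[0,0,0],1.0],
    [[0,0,0.002],[0,0,0],1.0],
  ],
  force=8,
)

```text
time_s: 4.8
tcp_pos: [0.5524, -0.2093, 0.2286]
eef_rot: [-180.0, -0.0, -68.7]
contact_force: [-0.5, -0.4, 0.4]
gripper_width: 0.0009
```

```bash
python3 - <<'E'
from h import *
c=snap('side','side4');crop('side4',320,160,480,320,'side4c')
s=r.get_state();print(s['tcp_pos'],s['gripper_width'],s['contact_force'],s['moment'])
E
```

```text
scale 3.75
[ 0.55237853 -0.20931632  0.22859326] 0.0006999883958568776 [-0.11567783 -0.62718241  0.36740092] [ 0.07961899  0.00072619 -0.01714015]
```

View pics/side4c.png

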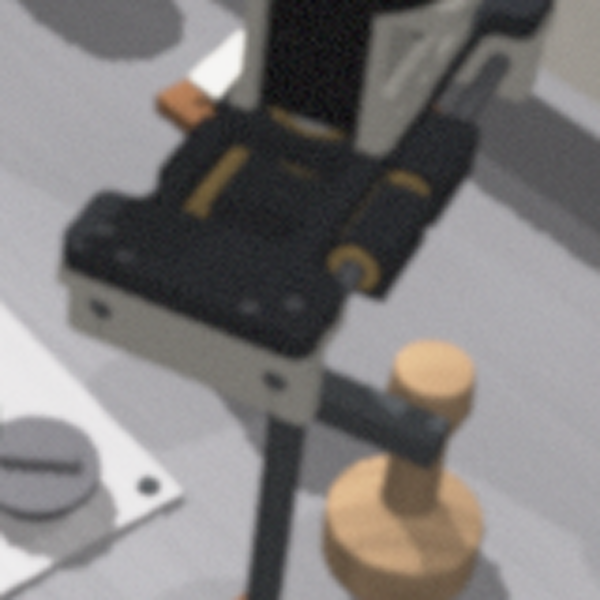

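The jaws shut to 0 above the bar, so the fingers really do end about 28 mm above the reported TCP. I'll open and go about 27 mm lower.

Call:
step_arm(
  increments=[
    [[0,0,-0.01],[0,0,0],0.3],
    [[0,0,-0.01],[0,0,0],0.3],
    [[0,0,-0.01],[0,0,0],0.3],
    [[0,0,-0.01],[0,0,0],0.3],
    [[0,0,-0.01],[0,0,0],0.3],
    [[0,0,-0.01],[0,0,0],0.3],
    [[0,0,-0.01],[0,0,0],0.3],
  ],
)

```text
time_s: 5.55
tcp_pos: [0.5523, -0.2093, 0.2384]
eef_rot: [180.0, 0.0, -68.7]
contact_force: [-0.8, -0.6, 0.3]
gripper_width: 0.0507
```

Call:
step_arm(
  increments=[
    [[0,0,0.01],[0,0,0],0.3],
    [[0,0,0.02],[0,0,0],0.3],
    [[0,0,0.03],[0,0,0],0.3],
    [[0,0,0.037],[0,0,0],0.3],
    [[0,0,0.037],[0,0,0],0.3],
  ],
)

```text
time_s: 6.05
tcp_pos: [0.5515, -0.2091, 0.1999]
eef_rot: [179.9, 0.1, -68.8]
contact_force: [0.1, -0.2, 0.4]
gripper_width: 0.0613
```

```bash
python3 - <<'E'
from h import *
c=snap('side','side5');crop('side5',320,180,480,340,'side5c')
s=r.get_state();print(s['tcp_pos'],s['gripper_width'],s['contact_force'],s['moment'])
E
```

```text
scale 3.75
[ 0.55199708 -0.20932254  0.20078596] 0.06155196720980843 [-0.46603709  0.15541344 -0.02228864] [ 0.07609256 -0.07540063  0.04436364]
```

View pics/side5c.png

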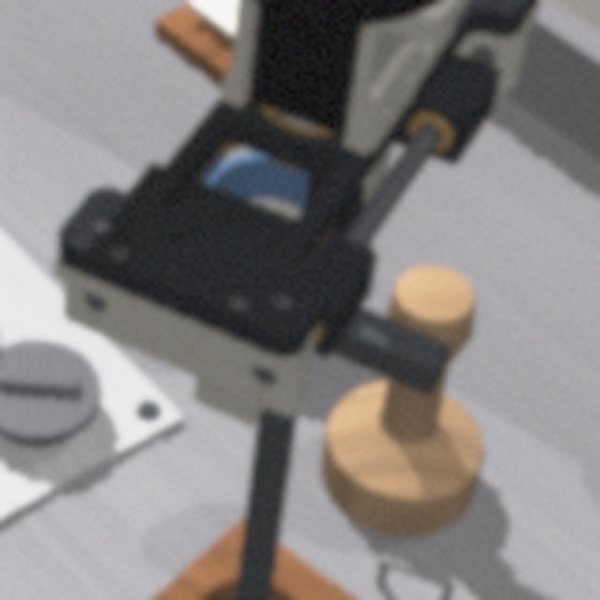

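Call:
step_arm(
  increments=[
    [[0,0,0],[0,0,0],0.6],
    [[0,0,0],[0,0,0],0.75],
    [[0,0,0],[0,0,0],0.85],
    [[0,0,0],[0,0,0],1.0],
    [[0,0,0],[0,0,0],1.0],
    [[0,0,0],[0,0,0],1.0],
    [[0,0,0],[0,0,0],1.0],
    [[0,0,0],[0,0,0],1.0],
  ],
  force=15,
)

```text
time_s: 6.9
tcp_pos: [0.5526, -0.2092, 0.2017]
eef_rot: [-180.0, -0.0, -68.7]
contact_force: [0.8, -0.3, -0.3]
gripper_width: 0.0137
```

```bash
python3 - <<'E'
from h import *
c=snap('side','side6');crop('side6',320,180,480,340,'side6c')
s=r.get_state();print(s['tcp_pos'],s['eef_rot'],s['gripper_width'],s['contact_force'],s['moment'])
E
```

```text
scale 3.75
[ 0.55254884 -0.20926202  0.20164617] [-1.79980012e+02 -5.66971276e-03 -6.87432656e+01] 0.014229626214279567 [0.16211057 0.47781667 0.50252515] [ 0.26808786 -0.30475341 -0.01980216]
```

View pics/side6c.png

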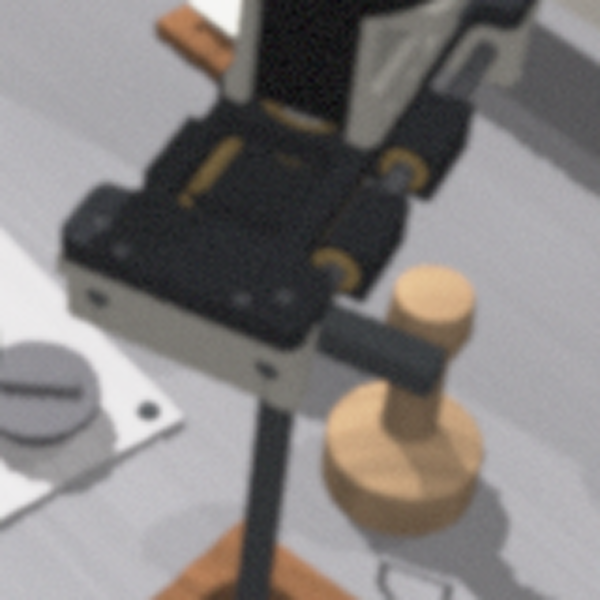

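The grip reads 14 mm, which is the bar. Tightening and lifting straight up.

Call:
step_arm(
  increments=[
    [[0,0,0],[0,0,0],1.0],
    [[0,0,0],[0,0,0],1.0],
    [[0,0,-0.01],[0,0,0],1.0],
    [[0,0,-0.025],[0,0,0],1.0],
    [[0,0,-0.045],[0,0,0],1.0],
    [[0,0,-0.065],[0,0,0],1.0],
    [[0,0,-0.085],[0,0,0],1.0],
    [[0,0,-0.1],[0,0,0],1.0],
    [[0,0,-0.1],[0,0,0],1.0],
  ],
  force=55,
)

```text
time_s: 7.85
tcp_pos: [0.5529, -0.2096, 0.3038]
eef_rot: [-179.9, -0.1, -68.7]
contact_force: [0.5, 0.4, -4.4]
gripper_width: 0.0135
```

```bash
python3 - <<'E'
from h import *
c=snap('side','side7')
s=r.get_state();print(s['tcp_pos'],s['eef_rot'],s['gripper_width'],s['contact_force'],s['moment'],s['joints'])
go(.536,.078,.295)
E
```

```text
[ 0.55238224 -0.20918476  0.30200167] [-1.79950213e+02 -1.44761750e-04 -6.87490082e+01] 0.013145125471428229 [-1.55399473 -0.40182888 -4.27418051] [ 0.21691712  0.12175985 -0.00901524] [-1.80732532e+00  9.63543654e+00  4.74899712e-01 -1.96194869e-02
 -8.07935977e+01  2.30614483e+01]
shift [-0.2736 -0.0888  0.0071] rv [-0.0009 -0.      0.    ] dist 0.288
```

View pics/side7.png

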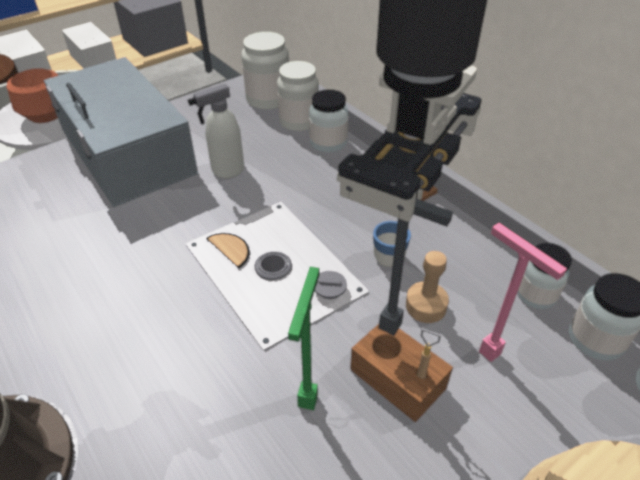

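Call:
step_arm(
  increments=[
    [[-0.04,-0.013,0],[0,0,0],1.0],
    [[-0.1,-0.032,0.0],[0,0,-0.1],1.0],
    [[-0.15,-0.049,0.0],[0,0,-0.2],1.0],
    [[-0.2,-0.065,0.0],[0,0,-0.3],1.0],
    [[-0.24,-0.078,0.0],[0,0,-0.4],1.0],
    [[-0.265,-0.086,0.004],[0,0,-0.5],1.0],
    [[-0.2735,-0.089,0.007],[0,0,-0.52],1.0],
    [[-0.2735,-0.089,0.007],[0,0,-0.52],1.0],
    [[-0.2735,-0.089,0.007],[0,0,-0.52],1.0],
    [[-0.2735,-0.089,0.007],[0,0,-0.52],1.0],
  ],
)

```text
time_s: 8.9
tcp_pos: [0.5361, 0.0768, 0.2943]
eef_rot: [180.0, 0.0, -39.1]
contact_force: [0.1, -1.8, -4.1]
gripper_width: 0.0137
```

```bash
python3 - <<'E'
from h import *
c=snap('side','side8');crop('side8',210,140,340,300,'side8c'); d=snap('top','top8');crop('top8',260,210,400,315,'top8c')
s=r.get_state();print(s['tcp_pos'],s['eef_rot'],s['gripper_width'],s['contact_force'],s['moment'],s['joints'])
p=s['tcp_pos']; print((proj(c,[p-[0,0,.1916],p-[0,0,.1616],[.536,.078,.012]])-[210,140])*3.75)
E
```

```text
scale 3.75
scale 5.714285714285714
[0.53620977 0.07677428 0.29453731] [ 1.79989488e+02 -1.79020781e-03 -3.90600411e+01] 0.013566763801130458 [ 0.00872376  0.90687267 -5.02687662] [ 0.04073702 -0.04332655  0.00738989] [ 2.88901740e+01  4.90039250e+00 -5.99668647e+00  5.70845956e-03
 -7.91119924e+01  2.20487061e+01]
[[224.99808959 331.93054324]
 [220.79256956 284.24873723]
 [234.99084977 463.59893591]]
```

View pics/side8c.png

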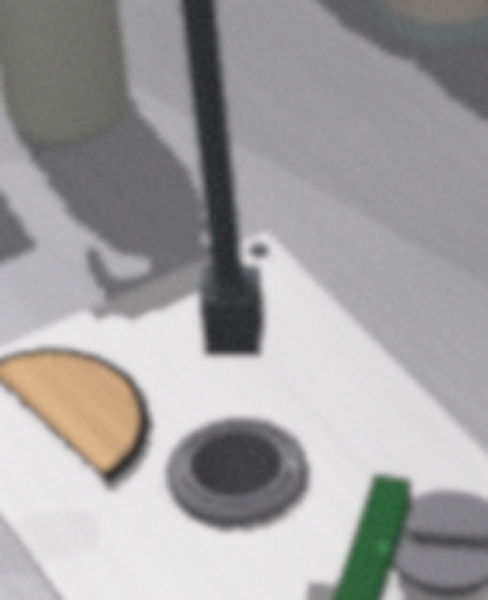

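View pics/top8.png

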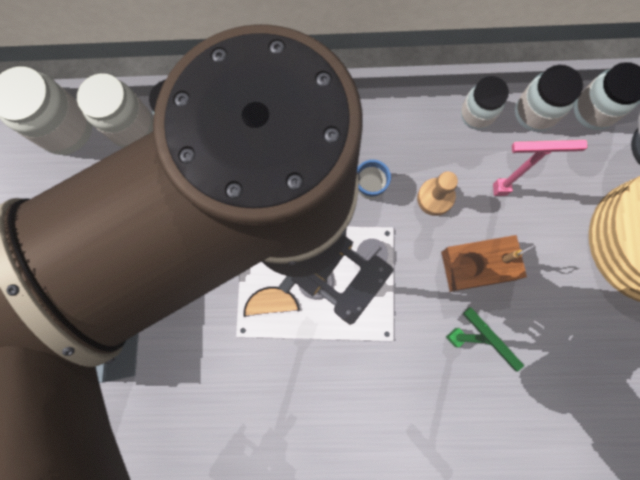

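```bash
cat >> h.py <<'E'
def box(c,p,yaw,dx=0,dy=0,z0=0,z1=.034,w=.013):
    y=np.radians(yaw);a=np.array([np.cos(y),np.sin(y),0]);b=np.array([-a[1],a[0],0])
    o=np.array(p)+[dx,dy,0]
    return proj(c,[o+i*w*a+k*w*b+[0,0,z] for z in(z0,z1) for i,k in((-1,-1),(1,-1),(1,1),(-1,1))])
E
python3 - <<'E'
from h import *
c=load('side8')
for n,(dx,dy) in enumerate([(0,0),(.002,-.002)]):
    im=cv2.imread('pics/side8.png')[140:300,210:340]; im=cv2.resize(im,None,fx=5,fy=5,interpolation=cv2.INTER_CUBIC)[200:560]
    q=(box(c,[.5362,.0768,.1029],51,dx,dy)-[210,140])*5-[0,200]+2
    q=q.astype(int)
    for i in range(4):
        for a,b in((i,(i+1)%4),(i+4,(i+1)%4+4),(i,i+4)): cv2.line(im,tuple(map(int,q[a])),tuple(map(int,q[b])),(0,255,255),1)
    cv2.imwrite(f'pics/ov{n}.png',im)
a=cv2.imread('pics/ov0.png')[:, 100:450];b=cv2.imread('pics/ov1.png')[:,100:450];cv2.imwrite('pics/ov.png',np.hstack([a,b]))
E
```

```text
(no output)
```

View pics/ov.png

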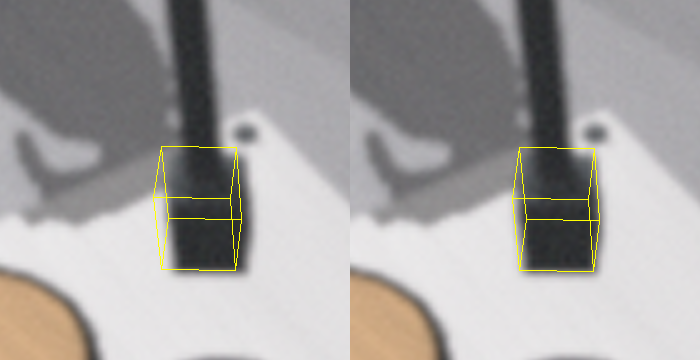

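```bash
python3 - <<'E'
from h import *
c=load('side8'); R=cv2.Rodrigues(c['rvec'])[0]; print('right',R[0],'down',R[1])
p=np.array([.5362,.0768,.1029])
im=c['color'].astype(int).sum(2)
for z in np.arange(.05,.2,.02):
    u,v=proj(c,p+[0,0,z])[0]; row=im[int(round(v)),int(u)-14:int(u)+15]
    d=np.where(row<240)[0]; w=np.clip(330-row,0,None)
    print(round(z,2),u.round(1),v.round(1), row.tolist() if z<.06 else '', int(u)-14+d.min(),int(u)-14+d.max())
crop('top8',280,240,360,300,'top8d')
E
```

```text
right [ 0.80194985 -0.59716239 -0.0165385 ] down [-0.42584111 -0.55202227 -0.71688964]
0.05 268.1 207.0 [337, 333, 327, 325, 332, 323, 333, 326, 338, 335, 327, 298, 231, 172, 147, 143, 141, 138, 190, 326, 489, 584, 540, 426, 350, 345, 408, 526, 631] 266 272
0.07 267.3 198.0  266 271
0.09 266.5 188.7  265 270
0.11 265.6 179.0  264 269
0.13 264.7 169.1  262 269
0.15 263.8 158.9  261 267
0.17 262.9 148.4  260 266
0.19 262.0 137.5  259 265
scale 10.0
```

View pics/top8d.png

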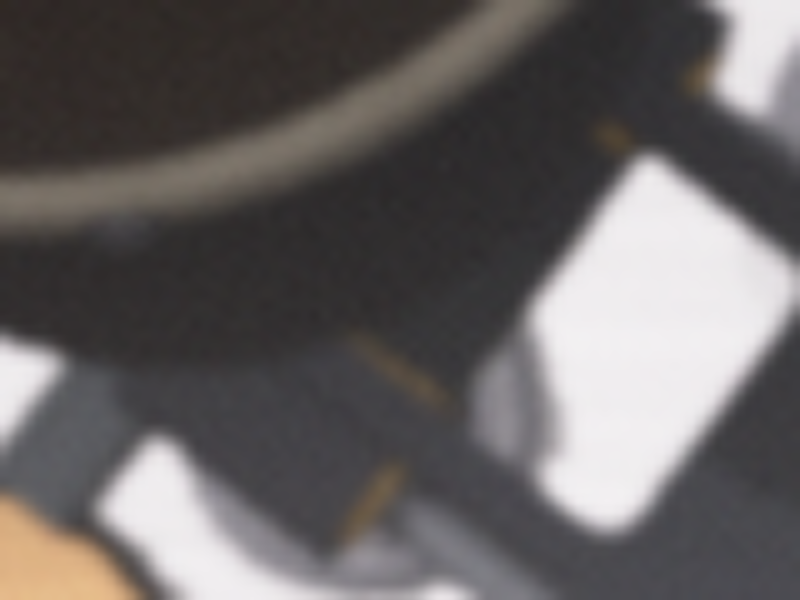

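Compared with the mouth in the same view, the key hangs about 2 mm toward the right of the image. I'll correct for that and lower in stages while watching the force.

```bash
python3 - <<'E'
from h import *
go(.5344,.0794,.225)
E
```

```text
shift [-0.0031 -0.0009  0.0695] rv [ 0.0002 -0.     -0.    ] dist 0.07
```

Call:
step_arm(
  increments=[
    [[-0.003,-0.001,0.01],[0,0,0],1.0],
    [[-0.003,-0.001,0.025],[0,0,0],1.0],
    [[-0.003,-0.001,0.045],[0,0,0],1.0],
    [[-0.003,-0.001,0.06],[0,0,0],1.0],
    [[-0.003,-0.001,0.07],[0,0,0],1.0],
    [[-0.003,-0.001,0.07],[0,0,0],1.0],
    [[-0.003,-0.001,0.07],[0,0,0],1.0],
  ],
)

```text
time_s: 9.7
tcp_pos: [0.5348, 0.0804, 0.2249]
eef_rot: [-180.0, -0.0, -39.0]
contact_force: [-0.2, -0.7, -3.7]
gripper_width: 0.0132
```

```bash
python3 - <<'E'
from h import *
c=snap('side','side9');crop('side9',230,190,320,280,'side9c')
s=r.get_state();print(s['tcp_pos'],s['eef_rot'],s['gripper_width'],s['contact_force'],s['moment'])
E
```

```text
scale 6.666666666666667
[0.53499842 0.08055122 0.22533055] [-1.79947425e+02 -4.67895955e-02 -3.89545490e+01] 0.013549904687945228 [-0.68365246 -0.59416913 -3.57904421] [ 0.09312913 -0.0630497   0.00769671]
```

View pics/side9c.png

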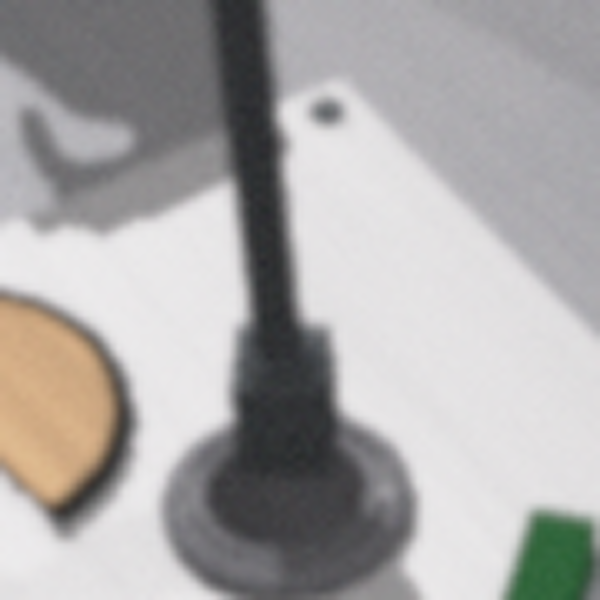

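Socket and sleeve mouth line up sideways (both at crop x≈287). Lowering into the sleeve.

Call:
step_arm(
  increments=[
    [[0,0,0.01],[0,0,0],1.0],
    [[0,0,0.02],[0,0,0],1.0],
    [[0,0,0.03],[0,0,0],1.0],
    [[0,0,0.04],[0,0,0],1.0],
  ],
)

```text
time_s: 10.15
tcp_pos: [0.5342, 0.0804, 0.1834]
eef_rot: [180.0, 0.0, -39.0]
contact_force: [-0.1, -0.2, -4.4]
gripper_width: 0.0137
```

```bash
python3 - <<'E'
from h import *
c=snap('side','side10');crop('side10',230,190,320,280,'side10c')
s=r.get_state();print(s['tcp_pos'],s['eef_rot'],s['gripper_width'],s['contact_force'],s['moment'])
E
```

```text
scale 6.666666666666667
[0.53324662 0.08026214 0.18160645] [ 1.79859971e+02  1.06793155e-01 -3.89718632e+01] 0.01361520507795685 [-1.03832809  1.81500102 -7.14634352] [ 0.02303957  0.26960837 -0.01721286]
```

View pics/side10c.png

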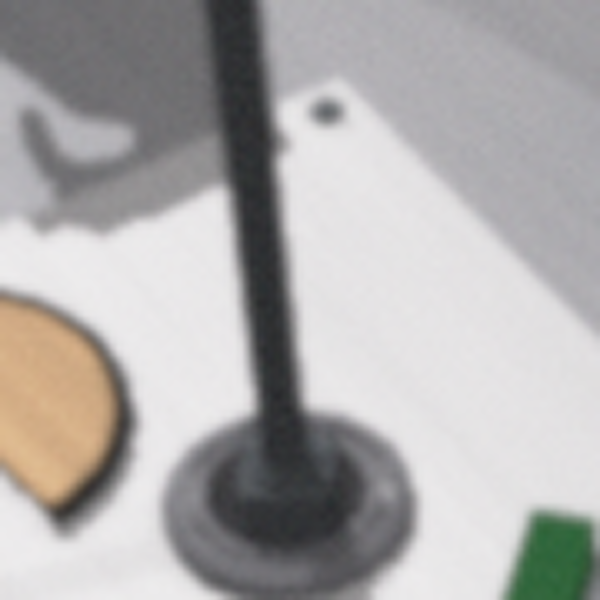

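Call:
step_arm(
  increments=[
    [[0,0,0.01],[0,0,0],1.0],
    [[0,0,0.02],[0,0,0],1.0],
    [[0,0,0.03],[0,0,0],1.0],
    [[0,0,0.04],[0,0,0],1.0],
    [[0,0,0.05],[0,0,0],1.0],
    [[0,0,0.05],[0,0,0],1.0],
  ],
)

```text
time_s: 10.8
tcp_pos: [0.5333, 0.0801, 0.1327]
eef_rot: [179.9, 0.1, -39.0]
contact_force: [-1.4, -0.1, -4.9]
gripper_width: 0.0133
```

```bash
python3 - <<'E'
from h import *
c=snap('side','side11');crop('side11',230,190,320,280,'side11c')
s=r.get_state();print(s['tcp_pos'],s['eef_rot'],s['gripper_width'],s['contact_force'],s['moment'])
E
```

```text
scale 6.666666666666667
[0.53395324 0.08026251 0.13371797] [ 1.79908810e+02  3.87616412e-02 -3.89515896e+01] 0.013316095397711208 [-0.35847032  0.25317223 -4.79765578] [ 0.07202462 -0.10430731  0.02366151]
```

View pics/side11c.png

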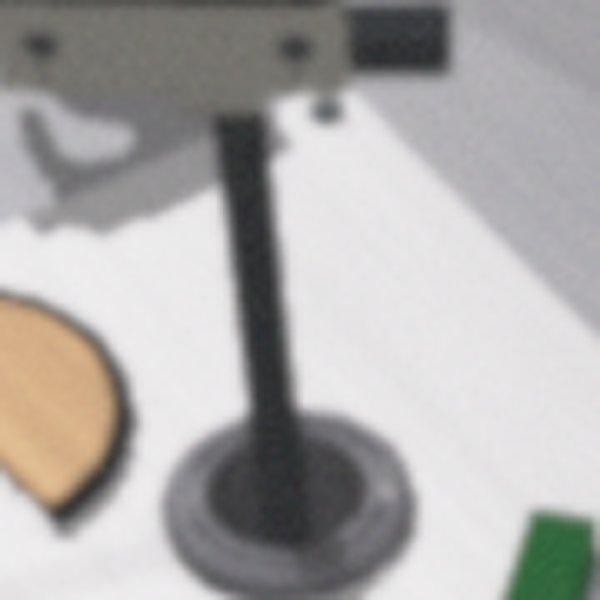

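Call:
step_arm(
  increments=[
    [[0,0,0.01],[0,0,0],1.0],
    [[0,0,0.02],[0,0,0],1.0],
    [[0,0,0.03],[0,0,0],1.0],
    [[0,0,0.04],[0,0,0],1.0],
    [[0,0,0.05],[0,0,0],1.0],
    [[0,0,0.06],[0,0,0],1.0],
    [[0,0,0.07],[0,0,0],1.0],
    [[0,0,0.08],[0,0,0],1.0],
    [[0,0,0.08],[0,0,0],1.0],
  ],
)

```text
time_s: 11.75
tcp_pos: [0.5333, 0.0801, 0.0528]
eef_rot: [179.9, 0.1, -39.0]
contact_force: [-0.2, 0.1, -4.1]
gripper_width: 0.0133
```

```bash
python3 - <<'E'
from h import *
s=r.get_state();print(s['tcp_pos'],s['eef_rot'],s['gripper_width'],s['contact_force'],s['moment'])
E
```

```text
[0.53333134 0.08006904 0.05282338] [ 1.79853273e+02  7.83280240e-02 -3.89639018e+01] 0.01328924865363522 [-0.18697201  0.07897194 -4.10991218] [-0.02225104  0.24677335 -0.02176042]
```

Call:
step_arm(
  increments=[
    [[0,0,0.003],[0,0,0],1.0],
    [[0,0,0.006],[0,0,0],1.0],
    [[0,0,0.008],[0,0,0],1.0],
    [[0,0,0.009],[0,0,0],1.0],
  ],
)

```text
time_s: 12.15
tcp_pos: [0.5345, 0.0806, 0.0456]
eef_rot: [-180.0, -0.0, -39.0]
contact_force: [-0.3, -0.3, -4.3]
gripper_width: 0.0134
```

Call:
step_arm(
  increments=[
    [[0,0,0.001],[0,0,0],1.0],
    [[0,0,0.002],[0,0,0],1.0],
  ],
)

```text
time_s: 12.35
tcp_pos: [0.5346, 0.0806, 0.0437]
eef_rot: [-180.0, -0.0, -38.9]
contact_force: [-0.3, -0.0, -4.7]
gripper_width: 0.0135
```

Call:
step_arm(
  increments=[
    [[0,0,0.001],[0,0,0],1.0],
    [[0,0,0.002],[0,0,0],1.0],
  ],
)

```text
time_s: 12.55
tcp_pos: [0.5345, 0.0806, 0.0416]
eef_rot: [-180.0, -0.0, -39.0]
contact_force: [0.0, -0.1, -4.4]
gripper_width: 0.0131
```

Call:
step_arm(
  increments=[
    [[0,0,0.001],[0,0,0],1.0],
    [[0,0,0.002],[0,0,0],1.0],
  ],
)

```text
time_s: 12.75
tcp_pos: [0.5345, 0.0805, 0.0395]
eef_rot: [-180.0, -0.0, -38.9]
contact_force: [0.5, -0.3, -2.3]
gripper_width: 0.0133
```

Call:
step_arm(
  increments=[
    [[0,0,0.001],[0,0,0],1.0],
    [[0,0,0.001],[0,0,0],1.0],
  ],
)

```text
time_s: 12.95
tcp_pos: [0.5352, 0.0807, 0.0392]
eef_rot: [-179.9, -0.1, -38.9]
contact_force: [0.0, -0.3, 3.3]
gripper_width: 0.0132
```

Call:
step_arm(
  increments=[
    [[0,0,0.001],[0,0,0],1.0],
    [[0,0,0.001],[0,0,0],1.0],
  ],
)

```text
time_s: 13.15
tcp_pos: [0.5358, 0.0809, 0.039]
eef_rot: [-179.9, -0.1, -38.9]
contact_force: [-0.3, -0.5, 8.8]
gripper_width: 0.0131
```

Contact came at TCP z≈0.0395, which is the spindle's top. Now turning clockwise under light pressure.

Call:
step_arm(
  increments=[
    [[0,0,0],[0,0,0.04],1.0],
    [[0,0,0],[0,0,0.08],1.0],
    [[0,0,0],[0,0,0.12],1.0],
    [[0,0,0],[0,0,0.16],1.0],
    [[0,0,0],[0,0,0.2],1.0],
    [[0,0,0],[0,0,0.24],1.0],
  ],
)

```text
time_s: 13.75
tcp_pos: [0.5356, 0.0809, 0.0389]
eef_rot: [-179.9, -0.1, -52.8]
contact_force: [-1.3, -0.0, 7.6]
gripper_width: 0.0135
```

Call:
step_arm(
  increments=[
    [[0,0,0],[0,0,0.04],1.0],
    [[0,0,0],[0,0,0.08],1.0],
    [[0,0,0],[0,0,0.12],1.0],
    [[0,0,0],[0,0,0.16],1.0],
    [[0,0,0],[0,0,0.2],1.0],
    [[0,0,0],[0,0,0.24],1.0],
  ],
)

```text
time_s: 14.35
tcp_pos: [0.5356, 0.0812, 0.0388]
eef_rot: [-179.8, -0.0, -66.5]
contact_force: [-0.8, 1.4, 5.7]
gripper_width: 0.0134
```

```bash
python3 - <<'E'
from h import *
s=r.get_state();print(s['tcp_pos'],s['eef_rot'],s['gripper_width'],s['contact_force'],s['moment'])
E
```

```text
[0.53564574 0.08117289 0.03878378] [-1.79844883e+02 -2.14337553e-03 -6.65136038e+01] 0.01337709413732082 [-0.82744078  1.44652826  5.68928439] [0.64534122 0.51777743 0.00693589]
```

Call:
step_arm(
  increments=[
    [[0,0,0],[0,0,0.04],1.0],
    [[0,0,0],[0,0,0.08],1.0],
    [[0,0,0],[0,0,0.12],1.0],
    [[0,0,0],[0,0,0.16],1.0],
    [[0,0,0],[0,0,0.2],1.0],
    [[0,0,0],[0,0,0.24],1.0],
  ],
)

```text
time_s: 14.95
tcp_pos: [0.5356, 0.0814, 0.0384]
eef_rot: [-179.8, 0.1, -80.3]
contact_force: [-0.4, 2.6, 3.0]
gripper_width: 0.0135
```

Call:
step_arm(
  increments=[
    [[0,0,0],[0,0,0.04],1.0],
    [[0,0,0],[0,0,0.08],1.0],
    [[0,0,0],[0,0,0.12],1.0],
    [[0,0,0],[0,0,0.16],1.0],
    [[0,0,0],[0,0,0.2],1.0],
    [[0,0,0],[0,0,0.24],1.0],
  ],
)

```text
time_s: 15.55
tcp_pos: [0.536, 0.0816, 0.0384]
eef_rot: [-179.8, 0.1, -94.0]
contact_force: [1.2, 1.2, 0.6]
gripper_width: 0.0133
```

```bash
python3 - <<'E'
from h import *
s=r.get_state();print(s['tcp_pos'],s['eef_rot'],s['gripper_width'],s['contact_force'],s['moment'])
E
```

```text
[0.53598004 0.08155649 0.03836214] [-1.79831519e+02  1.10849489e-01 -9.40293740e+01] 0.01330392980085038 [1.17158262 1.23336768 0.62539047] [ 1.15897727 -0.5628164   0.10815074]
```

Call:
step_arm(
  increments=[
    [[0,0,0.001],[0,0,0],1.0],
    [[0,0,0.002],[0,0,0],1.0],
  ],
)

```text
time_s: 15.75
tcp_pos: [0.5373, 0.0818, 0.0377]
eef_rot: [-179.7, 0.1, -93.8]
contact_force: [-1.0, 2.3, 16.8]
gripper_width: 0.0131
```

Call:
step_arm(
  increments=[
    [[0,0,0],[0,0,0.03],1.0],
    [[0,0,0],[0,0,0.06],1.0],
    [[0,0,0],[0,0,0.1],1.0],
  ],
)

```text
time_s: 16.05
tcp_pos: [0.5374, 0.0819, 0.0378]
eef_rot: [-179.7, 0.2, -99.6]
contact_force: [-0.3, 3.0, 11.3]
gripper_width: 0.0134
```

```bash
python3 - <<'E'
from h import *
s=r.get_state();print(s['tcp_pos'],s['eef_rot'],s['gripper_width'],s['contact_force'],s['moment'])
E
```

```text
[0.53735141 0.08186403 0.03780932] [-1.79699337e+02  1.72519589e-01 -9.96257672e+01] 0.013431990044562947 [-0.28252833  3.04482365 11.30159216] [ 1.11837693 -0.24695438  0.07858984]
```

```bash
python3 - <<'E'
from h import *
c=snap('side','side12');crop('side12',210,150,330,270,'side12c');d=snap('top','top12');crop('top12',260,220,380,340,'top12c')
E
```

```text
scale 5.0
scale 5.0
```

View pics/side12c.png

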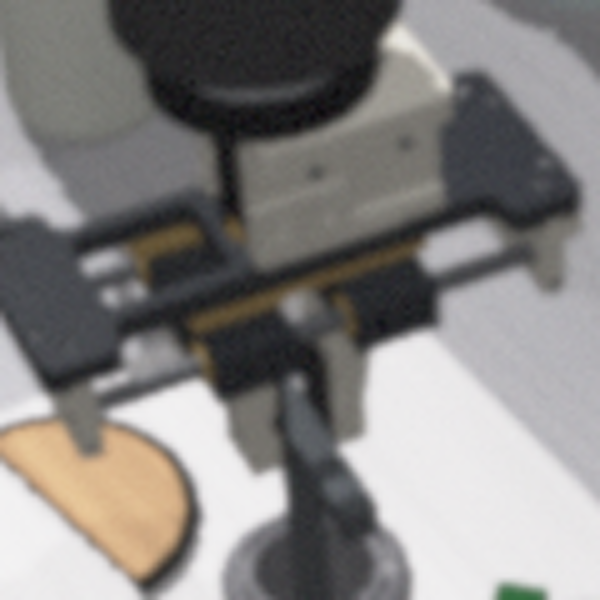

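View pics/top12c.png

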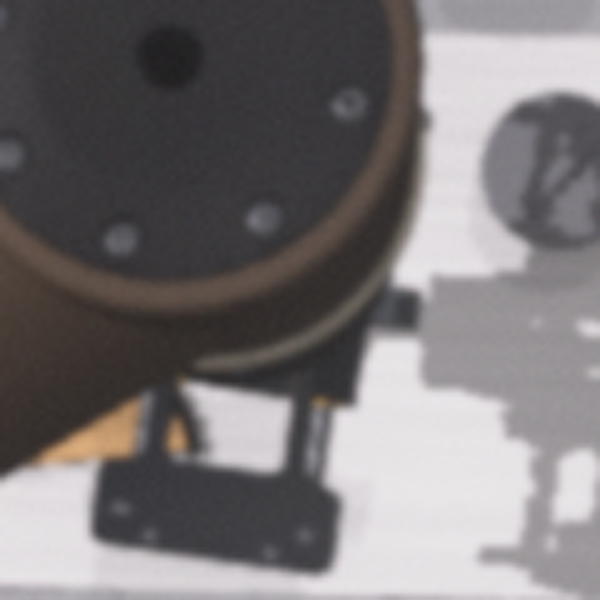

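Call:
step_arm(
  increments=[
    [[0,0,0],[0,0,0.04],1.0],
    [[0,0,0],[0,0,0.08],1.0],
    [[0,0,0],[0,0,0.12],1.0],
    [[0,0,0],[0,0,0.16],1.0],
  ],
)

```text
time_s: 16.55
tcp_pos: [0.5375, 0.0819, 0.0379]
eef_rot: [-179.7, 0.2, -108.8]
contact_force: [0.1, 1.9, 12.0]
gripper_width: 0.0135
```

```bash
python3 - <<'E'
from h import *
s=r.get_state();print(s['tcp_pos'],s['eef_rot'],s['gripper_width'],s['contact_force'],s['moment'])
E
```

```text
[0.53752129 0.08190323 0.03788121] [-179.71505153    0.22505236 -108.80368074] 0.013477957436738585 [ 0.12504799  1.87264678 11.97398953] [ 1.08331169 -0.46765118  0.09062157]
```

Call:
step_arm(
  increments=[
    [[0,0,0],[0,0,0.04],1.0],
    [[0,0,0],[0,0,0.08],1.0],
    [[0,0,0],[0,0,0.12],1.0],
    [[0,0,0],[0,0,0.16],1.0],
  ],
)

```text
time_s: 16.95
tcp_pos: [0.5377, 0.0819, 0.0379]
eef_rot: [-179.7, 0.3, -118.0]
contact_force: [0.9, 1.8, 10.6]
gripper_width: 0.0133
```

```bash
python3 - <<'E'
from h import *
s=r.get_state();print(s['tcp_pos'],s['eef_rot'],s['gripper_width'],s['contact_force'],s['moment'])
E
```

```text
[0.53765467 0.08189666 0.03792836] [-179.74397103    0.27478569 -117.97411472] 0.013271043721943859 [ 0.85230538  1.7773937  10.56129125] [ 0.89611282 -0.65950375  0.10926546]
```

Call:
step_arm(
  increments=[
    [[0,0,0],[0,0,0.04],1.0],
    [[0,0,0],[0,0,0.08],1.0],
    [[0,0,0],[0,0,0.12],1.0],
    [[0,0,0],[0,0,0.16],1.0],
    [[0,0,0],[0,0,0.2],1.0],
    [[0,0,0],[0,0,0.24],1.0],
  ],
)

```text
time_s: 17.55
tcp_pos: [0.5376, 0.0819, 0.0378]
eef_rot: [-179.8, 0.3, -131.7]
contact_force: [1.5, 1.0, 10.1]
gripper_width: 0.0135
```

```bash
python3 - <<'E'
from h import *
s=r.get_state();print(s['tcp_pos'],s['eef_rot'],s['gripper_width'],s['contact_force'],s['moment'],s['joints'])
c=snap('side','side13');crop('side13',210,150,330,270,'side13c')
E
```

```text
[0.53764826 0.08185591 0.03775838] [-179.81701513    0.32195151 -131.72467856] 0.013531881239380136 [ 1.50648323  1.03710762 10.10875139] [ 0.66739869 -1.02474603  0.01292769] [ 29.36389614  16.61725937 -27.32647475   0.09608975 -45.69242739
 -71.15599013]
scale 5.0
```

View pics/side13c.png

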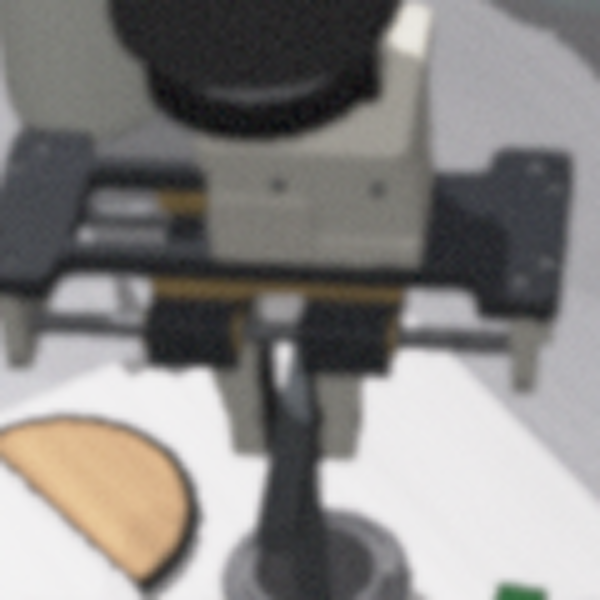

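```bash
python3 - <<'E'
from h import *
c=load('side13');p=np.array([.5376,.0819,.0378]);
print((proj(c,[p+[0,0,.028],p+[0,0,.047],[p[0],p[1],.012],[.536,.078,.012],[.536,.0768,.012]])-[210,150])*5)
im=cv2.imread('pics/side13.png')[215:275,240:300]; cv2.imwrite('pics/s13z.png',cv2.resize(im,None,fx=10,fy=10,interpolation=cv2.INTER_CUBIC))
E
```

```text
[[301.8776769  458.03173964]
 [298.48294123 420.12662052]
 [311.02628697 560.18377418]
 [313.32113303 568.13191455]
 [315.12315784 569.99747254]]
```

View pics/s13z.png

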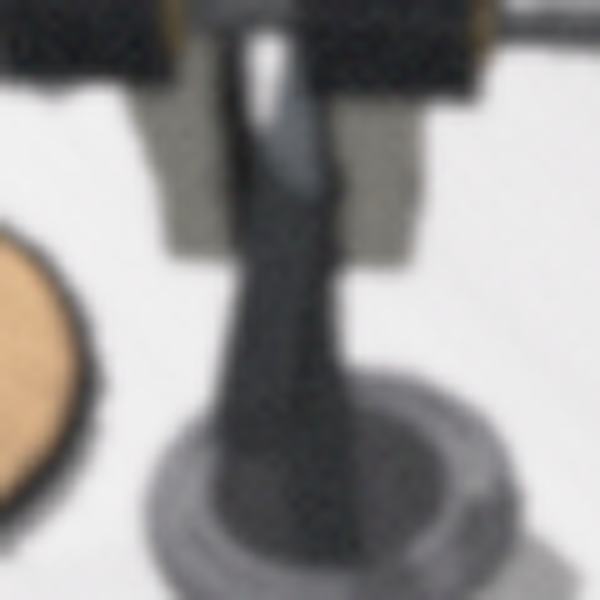

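Turned 93° with no drop, so the socket must be more than 1 mm off-centre. I'll raise it a few mm and find the sleeve's centre by gently touching its wall on opposite sides.

Call:
step_arm(
  increments=[
    [[0,0,-0.003],[0,0,0],1.0],
    [[0,0,-0.006],[0,0,0],1.0],
    [[0,0,-0.006],[0,0,0],1.0],
  ],
)

```text
time_s: 17.9
tcp_pos: [0.5334, 0.0801, 0.0411]
eef_rot: [179.9, -0.1, -131.8]
contact_force: [0.2, 0.6, -5.1]
gripper_width: 0.0138
```

```bash
cat >> h.py <<'E'
def st():
    from scipy.spatial.transform import Rotation as Ro
    s=r.get_state();R=Ro.from_euler('xyz',s['eef_rot'],degrees=True)
    print('t',s['time_s'],'p',s['tcp_pos'].round(4),'rot',s['eef_rot'].round(2),'w',s['gripper_width'].round(4),'F',s['contact_force'].round(1),'M',s['moment'].round(2),'| Ftool',R.inv().apply(s['contact_force']).round(1),'ptool',R.inv().apply(s['tcp_pos']).round(4))
E
python3 -c "
from h import *
st()"
```

```text
Traceback (most recent call last):
  File "h.py", line 33, in st
    print('t',s['time_s'],'p',s['tcp_pos'].round(4),'rot',s['eef_rot'].round(2),'w',s['gripper_width'].round(4),'F',s['contact_force'].round(1),'M',s['moment'].round(2),'| Ftool',R.inv().apply(s['contact_force']).round(1),'ptool',R.inv().apply(s['tcp_pos']).round(4))
                                                                                    ^^^^^^^^^^^^^^^^^^^^^^^^
AttributeError: 'float' object has no attribute 'round'
```

Call:
step_arm(
  increments=[
    [[0.001,0,0],[0,0,0],1.0],
    [[0.002,0,0],[0,0,0],1.0],
    [[0.002,0,0],[0,0,0],1.0],
  ],
)

```text
time_s: 18.2
tcp_pos: [0.5326, 0.0787, 0.0412]
eef_rot: [180.0, -0.1, -131.8]
contact_force: [0.7, 0.2, -3.6]
gripper_width: 0.0137
```

```bash
python3 -c "
from h import *
st()"
```

```text
Traceback (most recent call last):
  File "h.py", line 33, in st
    print('t',s['time_s'],'p',s['tcp_pos'].round(4),'rot',s['eef_rot'].round(2),'w',s['gripper_width'].round(4),'F',s['contact_force'].round(1),'M',s['moment'].round(2),'| Ftool',R.inv().apply(s['contact_force']).round(1),'ptool',R.inv().apply(s['tcp_pos']).round(4))
                                                                                    ^^^^^^^^^^^^^^^^^^^^^^^^
AttributeError: 'float' object has no attribute 'round'
```

```bash
sed -i "s/s\['gripper_width'\].round(4)/round(float(s['gripper_width']),4)/" h.py; python3 -c "
from h import *
st()"
```

```text
t 18.2 p [0.5326 0.0787 0.0412] rot [ 1.7997e+02 -5.0000e-02 -1.3177e+02] w 0.0137 F [ 0.7  0.2 -3.6] M [ 0.13 -0.16 -0.01] | Ftool [-0.6 -0.3  3.6] ptool [-0.4135 -0.3447 -0.0417]
```

Call:
step_arm(
  increments=[
    [[0.001,0,0],[0,0,0],1.0],
    [[0.002,0,0],[0,0,0],1.0],
    [[0.003,0,0],[0,0,0],1.0],
  ],
)

```text
time_s: 18.5
tcp_pos: [0.531, 0.0767, 0.0415]
eef_rot: [180.0, -0.0, -131.8]
contact_force: [-0.2, 0.2, -4.2]
gripper_width: 0.0133
```

```bash
python3 -c "
from h import *
st()"
```

```text
t 18.5 p [0.531  0.0767 0.0415] rot [ 1.8000e+02 -1.0000e-02 -1.3177e+02] w 0.0133 F [-0.2  0.2 -4.2] M [ 0.12 -0.11  0.02] | Ftool [-0.   0.3  4.2] ptool [-0.4109 -0.345  -0.0416]
```

Call:
step_arm(
  increments=[
    [[0.001,0,0],[0,0,0],1.0],
    [[0.002,0,0],[0,0,0],1.0],
    [[0.003,0,0],[0,0,0],1.0],
  ],
)

```text
time_s: 18.8
tcp_pos: [0.5291, 0.0745, 0.0416]
eef_rot: [-180.0, 0.0, -131.8]
contact_force: [0.2, 0.4, -3.6]
gripper_width: 0.0131
```

```bash
python3 -c "
from h import *
st()"
```

```text
t 18.8 p [0.5291 0.0745 0.0416] rot [-180.      0.   -131.77] w 0.0131 F [ 0.2  0.4 -3.6] M [ 0.12 -0.1   0.  ] | Ftool [-0.4  0.2  3.6] ptool [-0.408  -0.345  -0.0416]
```

Call:
step_arm(
  increments=[
    [[0.001,0,0],[0,0,0],1.0],
    [[0.002,0,0],[0,0,0],1.0],
  ],
)

```text
time_s: 19.0
tcp_pos: [0.5278, 0.073, 0.0416]
eef_rot: [-180.0, 0.0, -131.8]
contact_force: [-0.4, 0.2, -4.4]
gripper_width: 0.0134
```

```bash
python3 -c "
from h import *
st()"
```

```text
t 19.0 p [0.5278 0.073  0.0416] rot [-180.      0.   -131.77] w 0.0134 F [-0.4  0.2 -4.4] M [ 0.11 -0.11 -0.01] | Ftool [0.1 0.4 4.4] ptool [-0.406  -0.345  -0.0416]
```

Call:
step_arm(
  increments=[
    [[0.001,0,0],[0,0,0],1.0],
    [[0.002,0,0],[0,0,0],1.0],
  ],
)

```text
time_s: 19.2
tcp_pos: [0.5269, 0.0719, 0.0417]
eef_rot: [-180.0, 0.1, -131.8]
contact_force: [0.5, 2.1, -5.1]
gripper_width: 0.0134
```

Call:
step_arm(
  increments=[
    [[0.001,0,0],[0,0,0],1.0],
    [[0.002,0,0],[0,0,0],1.0],
  ],
)

```text
time_s: 19.4
tcp_pos: [0.5262, 0.0709, 0.0419]
eef_rot: [-180.0, 0.1, -131.8]
contact_force: [3.6, 5.0, -7.2]
gripper_width: 0.0137
```

```bash
python3 -c "
from h import *
st()
c=snap('side','side14');crop('side14',230,190,320,280,'side14c')"
```

```text
t 19.4 p [0.5262 0.0709 0.0419] rot [-1.7996e+02  1.4000e-01 -1.3176e+02] w 0.0137 F [ 3.6  5.  -7.2] M [ 2.02 -1.45 -0.03] | Ftool [-6.1  0.7  7.3] ptool [-0.4035 -0.3453 -0.0406]
scale 6.666666666666667
```

View pics/side14c.png

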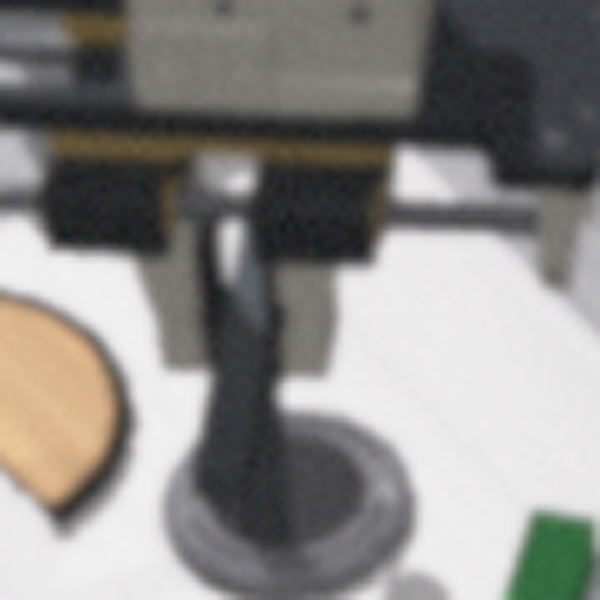

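Call:
step_arm(
  increments=[
    [[-0.004,0,0],[0,0,0],1.0],
    [[-0.008,0,0],[0,0,0],1.0],
    [[-0.012,0,0],[0,0,0],1.0],
    [[-0.013,0,0],[0,0,0],1.0],
  ],
)

```text
time_s: 19.85
tcp_pos: [0.5339, 0.0799, 0.0414]
eef_rot: [180.0, -0.0, -131.8]
contact_force: [-0.2, 0.5, -4.9]
gripper_width: 0.0131
```

Call:
step_arm(
  increments=[
    [[-0.001,0,0],[0,0,0],1.0],
    [[-0.002,0,0],[0,0,0],1.0],
  ],
)

```text
time_s: 20.05
tcp_pos: [0.5349, 0.0811, 0.0414]
eef_rot: [180.0, -0.0, -131.8]
contact_force: [0.2, -0.0, -4.4]
gripper_width: 0.0134
```

```bash
python3 -c "
from h import *
st()"
```

```text
t 20.05 p [0.5349 0.0811 0.0414] rot [ 1.7999e+02 -4.0000e-02 -1.3177e+02] w 0.0134 F [ 0.2 -0.  -4.4] M [ 0.07 -0.09  0.  ] | Ftool [-0.2 -0.2  4.4] ptool [-0.4168 -0.3448 -0.0417]
```

Call:
step_arm(
  increments=[
    [[-0.001,0,0],[0,0,0],1.0],
    [[-0.002,0,0],[0,0,0],1.0],
  ],
)

```text
time_s: 20.25
tcp_pos: [0.5364, 0.0828, 0.0416]
eef_rot: [180.0, -0.0, -131.8]
contact_force: [0.2, 0.2, -4.9]
gripper_width: 0.0135
```

```bash
python3 -c "
from h import *
st()"
```

```text
t 20.25 p [0.5364 0.0828 0.0416] rot [ 180.     -0.   -131.77] w 0.0135 F [ 0.2  0.2 -4.9] M [ 0.09 -0.12  0.05] | Ftool [-0.2 -0.   4.9] ptool [-0.4191 -0.345  -0.0416]
```

Call:
step_arm(
  increments=[
    [[-0.001,0,0],[0,0,0],1.0],
    [[-0.002,0,0],[0,0,0],1.0],
  ],
)

```text
time_s: 20.45
tcp_pos: [0.5378, 0.0843, 0.0416]
eef_rot: [-180.0, 0.0, -131.8]
contact_force: [-0.2, 0.3, -5.4]
gripper_width: 0.0133
```

Call:
step_arm(
  increments=[
    [[-0.001,0,0],[0,0,0],1.0],
    [[-0.001,0,0],[0,0,0],1.0],
  ],
)

```text
time_s: 20.65
tcp_pos: [0.5386, 0.0851, 0.0416]
eef_rot: [-180.0, 0.0, -131.8]
contact_force: [0.2, -0.0, -4.0]
gripper_width: 0.0138
```

```bash
python3 -c "
from h import *
st()
c=snap('side','side15');crop('side15',230,190,320,280,'side15c')"
```

```text
t 20.65 p [0.5386 0.0851 0.0416] rot [-180.      0.   -131.76] w 0.0138 F [ 0.2 -0.  -4. ] M [ 0.1  -0.18  0.02] | Ftool [-0.1 -0.2  4. ] ptool [-0.4222 -0.3451 -0.0415]
scale 6.666666666666667
```

View pics/side15c.png

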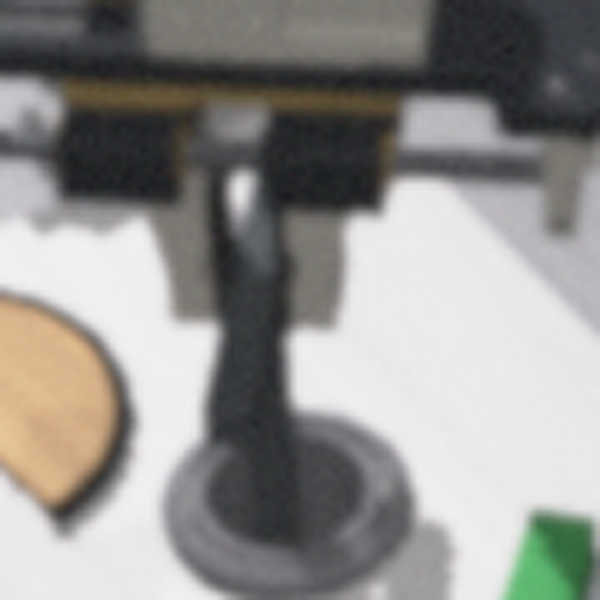

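Call:
step_arm(
  increments=[
    [[-0.001,0,0],[0,0,0],1.0],
    [[-0.002,0,0],[0,0,0],1.0],
  ],
)

```text
time_s: 20.9
tcp_pos: [0.5398, 0.0865, 0.0416]
eef_rot: [-180.0, 0.0, -131.8]
contact_force: [0.6, -0.7, -4.1]
gripper_width: 0.0134
```

Call:
step_arm(
  increments=[
    [[-0.001,0,0],[0,0,0],1.0],
    [[-0.002,0,0],[0,0,0],1.0],
  ],
)

```text
time_s: 21.1
tcp_pos: [0.5412, 0.088, 0.0415]
eef_rot: [180.0, -0.0, -131.8]
contact_force: [0.3, 0.0, -4.6]
gripper_width: 0.0136
```

```bash
python3 -c "
from h import *
st()"
```

```text
t 21.1 p [0.5412 0.088  0.0415] rot [ 180.     -0.   -131.77] w 0.0136 F [ 0.3  0.  -4.6] M [ 0.12 -0.16 -0.  ] | Ftool [-0.3 -0.2  4.6] ptool [-0.4261 -0.345  -0.0416]
```

Call:
step_arm(
  increments=[
    [[0.005,-0.001,-0.004],[0,0,0],1.0],
    [[0.011,-0.0015,-0.006],[0,0,-0.1],1.0],
    [[0.011,-0.0015,-0.006],[0,0,-0.25],1.0],
    [[0.011,-0.0015,-0.006],[0,0,-0.4],1.0],
    [[0.011,-0.0015,-0.006],[0,0,-0.55],1.0],
    [[0.011,-0.0015,-0.006],[0,0,-0.7],1.0],
    [[0.011,-0.0015,-0.006],[0,0,-0.85],1.0],
    [[0.011,-0.0015,-0.006],[0,0,-1.0],1.0],
    [[0.011,-0.0015,-0.006],[0,0,-1.1],1.0],
    [[0.011,-0.0015,-0.006],[0,0,-1.1],1.0],
  ],
)

```text
time_s: 22.1
tcp_pos: [0.5348, 0.0785, 0.0479]
eef_rot: [-180.0, -0.0, -68.7]
contact_force: [0.9, -0.5, -4.4]
gripper_width: 0.0135
```

```bash
python3 -c "
from h import *
st()
c=snap('side','side16');crop('side16',220,170,320,270,'side16c')"
```

```text
t 22.1 p [0.5348 0.0785 0.0479] rot [-179.99   -0.    -68.67] w 0.0135 F [ 0.9 -0.5 -4.4] M [ 0.11 -0.02 -0.03] | Ftool [ 0.8 -0.7  4.4] ptool [ 0.1214 -0.5267 -0.0478]
scale 6.0
```

View pics/side16c.png

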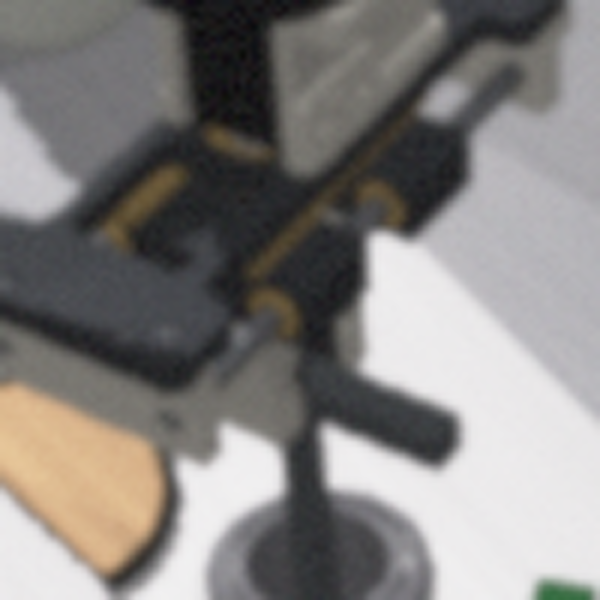

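```bash
cat >> h.py <<'E'
def shank(tag,p,zs):
    c=load(tag);im=c['color'].astype(float).sum(2);out=[]
    for z in zs:
        u,v=proj(c,[p[0],p[1],z])[0]
        row=cv2.remap(im.astype(np.float32),np.arange(u-9,u+9,.1,dtype=np.float32)[None],np.full((1,180),v,np.float32),cv2.INTER_LINEAR)[0]
        m=row<np.percentile(row,10)+100; i=np.where(m)[0]
        out.append((round(z,3),round(v,1),round(-9+.1*(i.min()+i.max())/2,2),round(.1*(i.max()-i.min()),1)))
    print(tag,out)
E
python3 -c "
from h import *
shank('side16',[.5348,.0785],[.02,.025,.03,.035,.04,.045])
shank('side11',[.5337,.0802],[.02,.035,.05,.07,.09,.1,.11])
shank('side9',[.535,.0805],[.08,.09,.1,.12,.14])
shank('side12',[.5374,.0819],[.02,.025,.03,.035,.04,.045])
"
```

```text
side16 [(0.02, np.float64(260.8), np.float64(-0.05), np.float64(17.9)), (0.025, np.float64(259.0), np.float64(0.4), np.float64(17.0)), (0.03, np.float64(257.1), np.float64(1.4), np.float64(14.2)), (0.035, np.float64(255.2), np.float64(0.4), np.float64(9.0)), (0.04, np.float64(253.3), np.float64(0.0), np.float64(7.2)), (0.045, np.float64(251.4), np.float64(-0.15), np.float64(5.3))]
side11 [(0.02, np.float64(260.5), np.float64(0.1), np.float64(17.6)), (0.035, np.float64(254.9), np.float64(1.0), np.float64(8.6)), (0.05, np.float64(249.2), np.float64(0.45), np.float64(4.7)), (0.07, np.float64(241.4), np.float64(0.3), np.float64(4.8)), (0.09, np.float64(233.4), np.float64(0.15), np.float64(4.9)), (0.1, np.float64(229.3), np.float64(0.15), np.float64(4.9)), (0.11, np.float64(225.1), np.float64(0.05), np.float64(5.1))]
side9 [(0.08, np.float64(237.0), np.float64(1.65), np.float64(5.1)), (0.09, np.float64(233.0), np.float64(1.6), np.float64(5.0)), (0.1, np.float64(228.9), np.float64(1.5), np.float64(5.0)), (0.12, np.float64(220.5), np.float64(1.3), np.float64(5.0)), (0.14, np.float64(211.9), np.float64(0.95), np.float64(6.5))]
side12 [(0.02, np.float64(259.1), np.float64(0.1), np.float64(17.6)), (0.025, np.float64(257.3), np.float64(1.4), np.float64(15.0)), (0.03, np.float64(255.4), np.float64(2.2), np.float64(13.4)), (0.035, np.float64(253.5), np.float64(2.45), np.float64(12.9)), (0.04, np.float64(251.6), np.float64(2.85), np.float64(12.1)), (0.045, np.float64(249.7), np.float64(2.95), np.float64(11.9))]
```

```bash
python3 - <<'E'
from h import *
from scipy.optimize import minimize
for tag in('side0','top0'):
    c=load(tag); g=cv2.GaussianBlur(c['color'].astype(np.float32).mean(2),(0,0),.8)
    th=np.linspace(0,2*np.pi,90,endpoint=False)
    def samp(x,y,rad,z): 
        q=proj(c,np.stack([x+rad*np.cos(th),y+rad*np.sin(th),np.full(90,z)],1)).astype(np.float32)
        return cv2.remap(g,q[:,0][None],q[:,1][None],cv2.INTER_LINEAR)[0]
    for name,rad,z in(('inner',.023,.012),('outer',None,.012)):
        best=None
        def cost(v):
            R=rad or v[2]
            s=1
            return -np.mean(np.clip(samp(v[0],v[1],R+.0025,z)-samp(v[0],v[1],R-.0025,z),0,25 if rad else 60))
        r_=minimize(cost,[.536,.078,.036],method='Nelder-Mead',options=dict(initial_simplex=[[.536,.078,.036],[.539,.078,.036],[.536,.081,.036],[.536,.078,.039]],xatol=1e-5))
        print(tag,name,r_.x.round(4),r_.fun)
E
```

```text
side0 inner [0.5355 0.0818 0.0351] -24.90213394165039
side0 outer [0.5338 0.0741 0.0365] -60.0
top0 inner [0.5369 0.081  0.0364] -20.021238327026367
top0 outer [0.5355 0.0788 0.0363] -56.97572708129883
```

```bash
python3 - <<'E'
from h import *
for tag in('side0','top0'):
    c=load(tag); g=c['color'].astype(np.float32).mean(2)
    th=np.linspace(0,2*np.pi,120,endpoint=False); ctr=np.array([.536,.078,.012])
    rr=np.arange(.014,.045,.0003)
    P=proj(c,[ctr+[R*np.cos(t),R*np.sin(t),0] for t in th for R in rr]).astype(np.float32)
    v=cv2.remap(g,P[:,0][None],P[:,1][None],cv2.INTER_CUBIC).reshape(120,-1)
    gr=np.gradient(cv2.GaussianBlur(v,(9,1),2),axis=1)
    for name,lo,hi in(('inner',.017,.029),('outer',.029,.044)):
        m=(rr>lo)&(rr<hi); k=np.argmax(gr[:,m],1); R=rr[m][k]
        x=R*np.cos(th);y=R*np.sin(th); ok=np.ones(120,bool)
        for _ in range(4):
            A=np.c_[2*x,2*y,np.ones(120)];s=np.linalg.lstsq(A[ok],(x**2+y**2)[ok],rcond=None)[0]
            rad=np.sqrt(s[2]+s[0]**2+s[1]**2);e=np.hypot(x-s[0],y-s[1])-rad;ok=abs(e)<max(.0006,1.5*np.std(e[ok]))
        print(tag,name,(ctr[:2]+s[:2]).round(4),'rad',rad.round(4),'n',ok.sum(),'rms',np.std(e[ok]).round(5))
E
```

```text
side0 inner [0.5367 0.0797] rad 0.0219 n 73 rms 0.00031
side0 outer [0.5342 0.0742] rad 0.0362 n 80 rms 0.00055
top0 inner [0.5364 0.0805] rad 0.0227 n 79 rms 0.00033
top0 outer [0.5354 0.0792] rad 0.036 n 82 rms 0.00029
```

Refitting the hole's rim in both cameras gives the mouth at about (0.5365, 0.080). The key can pivot slightly about the jaw axis, but across the jaws it is held rigidly. So I'll find the centre along the jaw direction by touch.

Call:
step_arm(
  increments=[
    [[-0.001,0.002,0],[0,0,0],1.0],
    [[-0.001,0.003,0],[0,0,0],1.0],
    [[-0.001,0.003,0],[0,0,0],1.0],
  ],
)

```text
time_s: 22.45
tcp_pos: [0.5315, 0.0785, 0.0476]
eef_rot: [180.0, 0.0, -68.8]
contact_force: [1.0, 0.1, -3.7]
gripper_width: 0.0132
```

```bash
python3 -c "
from h import *
st()"
```

```text
t 22.45 p [0.5315 0.0785 0.0476] rot [179.99   0.   -68.8 ] w 0.0132 F [ 1.   0.1 -3.7] M [ 0.08 -0.03  0.01] | Ftool [ 0.3 -0.9  3.7] ptool [ 0.1189 -0.5239 -0.0477]
```

Call:
step_arm(
  increments=[
    [[0,0.001,0],[0,0,0],1.0],
    [[0,0.001,0],[0,0,0],1.0],
  ],
)

```text
time_s: 22.65
tcp_pos: [0.5307, 0.0782, 0.0475]
eef_rot: [180.0, 0.0, -68.8]
contact_force: [0.8, 0.8, -4.3]
gripper_width: 0.0137
```

```bash
python3 -c "
from h import *
st()"
```

```text
t 22.65 p [0.5307 0.0782 0.0475] rot [179.99   0.   -68.76] w 0.0137 F [ 0.8  0.8 -4.3] M [ 0.17 -0.01 -0.03] | Ftool [-0.4 -1.1  4.3] ptool [ 0.1193 -0.5229 -0.0476]
```

Call:
step_arm(
  increments=[
    [[0,0.001,0],[0,0,0],1.0],
    [[0,0.001,0],[0,0,0],1.0],
  ],
)

```text
time_s: 22.85
tcp_pos: [0.5297, 0.0778, 0.0475]
eef_rot: [180.0, -0.0, -68.8]
contact_force: [-0.1, 0.0, -4.9]
gripper_width: 0.0137
```

```bash
python3 -c "
from h import *
st()"
```

```text
t 22.85 p [0.5297 0.0778 0.0475] rot [179.99  -0.   -68.75] w 0.0137 F [-0.1  0.  -4.9] M [ 0.11 -0.01 -0.06] | Ftool [-0.1  0.1  4.9] ptool [ 0.1194 -0.5219 -0.0476]
```

Call:
step_arm(
  increments=[
    [[0,0.001,0],[0,0,0],1.0],
    [[0,0.002,0],[0,0,0],1.0],
  ],
)

```text
time_s: 23.05
tcp_pos: [0.528, 0.0772, 0.0476]
eef_rot: [180.0, 0.0, -68.7]
contact_force: [-0.3, 0.4, -4.9]
gripper_width: 0.0138
```

Call:
step_arm(
  increments=[
    [[0,0.001,0],[0,0,0],1.0],
    [[0,0.002,0],[0,0,0],1.0],
  ],
)

```text
time_s: 23.25
tcp_pos: [0.5261, 0.0764, 0.0476]
eef_rot: [-180.0, -0.0, -68.7]
contact_force: [-0.1, -0.1, -5.2]
gripper_width: 0.0133
```

```bash
python3 -c "
from h import *
st()"
```

```text
t 23.25 p [0.5261 0.0764 0.0476] rot [-180.     -0.    -68.74] w 0.0133 F [-0.1 -0.1 -5.2] M [0.07 0.   0.01] | Ftool [0.1 0.1 5.2] ptool [ 0.1195 -0.518  -0.0476]
```

Call:
step_arm(
  increments=[
    [[0,0.001,0],[0,0,0],1.0],
    [[0,0.002,0],[0,0,0],1.0],
  ],
)

```text
time_s: 23.45
tcp_pos: [0.5242, 0.0757, 0.0476]
eef_rot: [-180.0, 0.0, -68.7]
contact_force: [-0.2, 0.3, -4.9]
gripper_width: 0.0131
```

```bash
python3 -c "
from h import *
st()"
```

```text
t 23.45 p [0.5242 0.0757 0.0476] rot [-180.      0.    -68.74] w 0.0131 F [-0.2  0.3 -4.9] M [ 0.09 -0.09  0.  ] | Ftool [-0.4  0.   4.9] ptool [ 0.1195 -0.516  -0.0475]
```

```bash
python3 -c "
from h import *
c=snap('side','side17');crop('side17',220,170,320,270,'side17c')"
```

```text
scale 6.0
```

View pics/side17c.png

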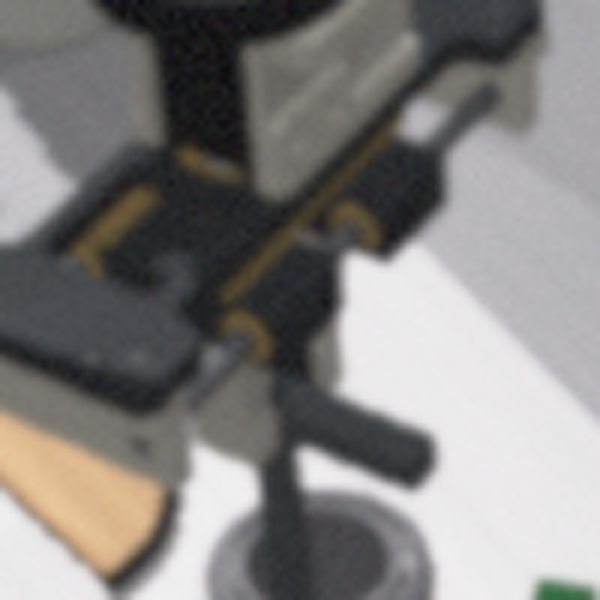

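```bash
python3 -c "
from h import *
go(.5355,.079,.235)"
```

```text
shift [ 0.001  -0.0119 -0.1874] rv [0.0001 0.     0.    ] dist 0.188
```

Call:
step_arm(
  increments=[
    [[0.001,-0.006,-0.005],[0,0,0],1.0],
    [[0.001,-0.012,-0.02],[0,0,0],1.0],
    [[0.001,-0.012,-0.05],[0,0,0],1.0],
    [[0.001,-0.012,-0.08],[0,0,0],1.0],
    [[0.001,-0.012,-0.11],[0,0,0],1.0],
    [[0.001,-0.012,-0.14],[0,0,0],1.0],
    [[0.001,-0.012,-0.165],[0,0,0],1.0],
    [[0.001,-0.012,-0.187],[0,0,0],1.0],
    [[0.001,-0.012,-0.187],[0,0,0],1.0],
  ],
)

```text
time_s: 24.4
tcp_pos: [0.5381, 0.0797, 0.2384]
eef_rot: [-179.6, -0.0, -68.7]
contact_force: [1.3, -0.5, -4.7]
gripper_width: 0.0136
```

```bash
python3 -c "
from h import *
st()
c=snap('side','side18');crop('side18',220,120,340,280,'side18c')
shank('side18',r.get_state()['tcp_pos'],[.1,.11,.12,.14,.16,.18,.2])
d=snap('top','top18')"
```

```text
t 24.4 p [0.5381 0.0797 0.2384] rot [-1.7962e+02 -2.0000e-02 -6.8720e+01] w 0.0136 F [ 1.3 -0.5 -4.7] M [ 0.18 -0.5   0.06] | Ftool [ 1.  -1.   4.7] ptool [ 0.1211 -0.5319 -0.2348]
scale 3.75
side18 [(0.1, np.float64(228.7), np.float64(2.4), np.float64(4.8)), (0.11, np.float64(224.5), np.float64(2.25), np.float64(5.1)), (0.12, np.float64(220.3), np.float64(2.2), np.float64(5.0)), (0.14, np.float64(211.7), np.float64(1.55), np.float64(5.7)), (0.16, np.float64(202.8), np.float64(1.65), np.float64(6.3)), (0.18, np.float64(193.7), np.float64(1.2), np.float64(6.8)), (0.2, np.float64(184.2), np.float64(1.25), np.float64(6.5))]
```

View pics/side18c.png

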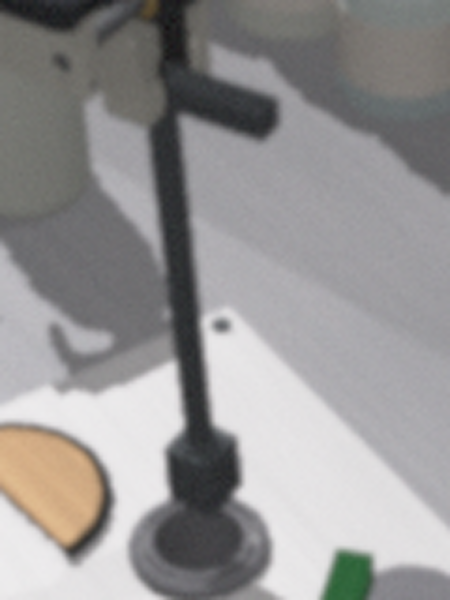

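View pics/top18.png

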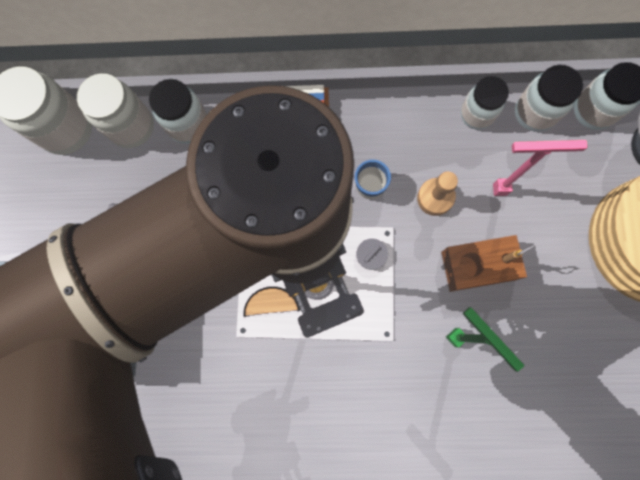

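```bash
cat > fit.py <<'E'
from h import *
from scipy.optimize import minimize
def fit(tag,p,yaw,zoff=.1915,show=None):
    c=load(tag);S=6
    p=np.array(p)-[0,0,zoff]
    u0,v0=(proj(c,p+[0,0,.02])[0]).astype(int)-[20,25]
    g=c['color'].astype(np.float32).sum(2)[v0:v0+50,u0:u0+40]
    g=cv2.resize(g,None,fx=S,fy=S,interpolation=cv2.INTER_CUBIC)
    dark=np.clip((330-g)/130,0,1)
    def render(v):
        m=np.zeros(g.shape,np.uint8)
        for b in(box(c,p,yaw,v[0],v[1]),):
            q=((b-[u0,v0]+.5)*S-.5)*16
            cv2.fillConvexPoly(m,cv2.convexHull(q.astype(np.int32)),255,cv2.LINE_AA,4)
        th=np.linspace(0,2*np.pi,24)
        q=proj(c,[p+[v[0]*(1-z/.2)+v[2]*z/.2+.007*np.cos(t),v[1]*(1-z/.2)+v[3]*z/.2+.007*np.sin(t),z] for z in(.034,.075) for t in th]) if 0 else proj(c,[p+[v[0]+.007*np.cos(t),v[1]+.007*np.sin(t),z] for z in(.034,.08) for t in th])
        q=((q-[u0,v0]+.5)*S-.5)*16
        cv2.fillConvexPoly(m,cv2.convexHull(q.astype(np.int32)),255,cv2.LINE_AA,4)
        return cv2.GaussianBlur(m.astype(np.float32)/255,(0,0),S*.7)
    # ignore region below rim (mouth dark)
    best=None
    for dx in np.arange(-.006,.0061,.001):
        for dy in np.arange(-.006,.0061,.001):
            e=np.mean((render((dx,dy))-dark)[:int(S*38)]**2)
            if best is None or e<best[0]: best=(e,dx,dy)
    r_=minimize(lambda v:np.mean((render(v)-dark)[:int(S*38)]**2),best[1:],method='Nelder-Mead',options=dict(initial_simplex=[best[1:],(best[1]+.001,best[2]),(best[1],best[2]+.001)],xatol=1e-5))
    print(tag,'d',r_.x.round(4),'abs',(p[:2]+r_.x).round(4),'err',r_.fun)
    if show:
        o=np.dstack([dark*255,dark*255,render(r_.x)*255]).astype(np.uint8); cv2.imwrite(f'pics/{show}.png',cv2.resize(o,None,fx=2,fy=2))
E
python3 - <<'E'
from fit import *
snap('side','side19'); st()
p=r.get_state()['tcp_pos']
fit('side19',p,-68.7+90,show='f19'); fit('side8',[.5362,.0768,.2945],-39.06+90,show='f8')
E
```

```text
t 24.55 p [0.5352 0.0791 0.2333] rot [ 1.7991e+02  3.0000e-02 -6.8760e+01] w 0.0134 F [-0.6 -1.  -5.8] M [0.07 0.14 0.08] | Ftool [0.7 0.9 5.8] ptool [ 0.1201 -0.5271 -0.2342]
side19 d [-0.003  -0.0101] abs [0.5322 0.069 ] err 0.04488753899931908
side8 d [-0.0036 -0.0108] abs [0.5326 0.066 ] err 0.03393153101205826
```

View pics/f19.png

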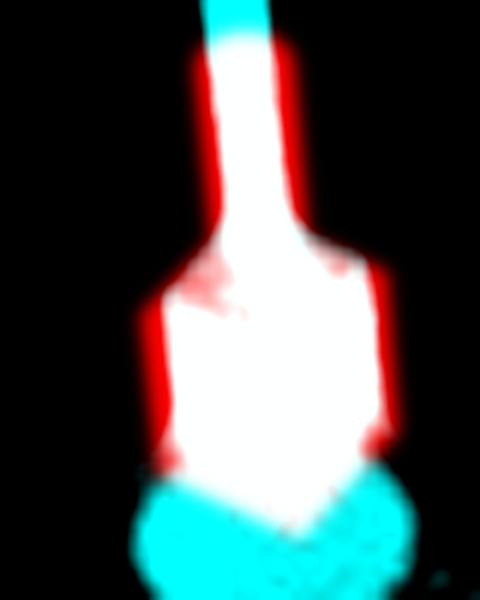

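View pics/f8.png

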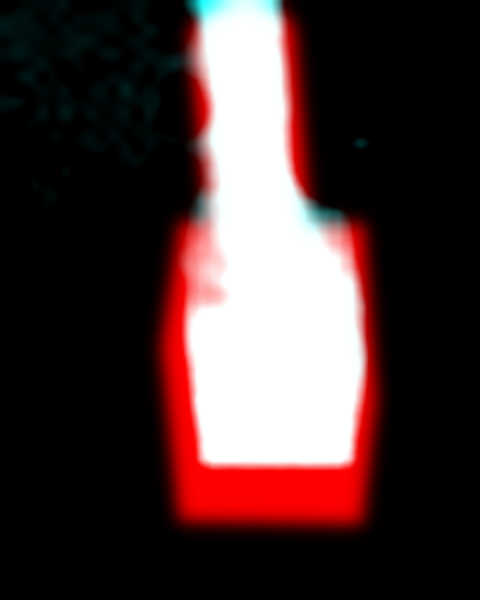

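Time to measure the socket's offset from the tool axis properly. I'll view it at two yaws 90° apart while it hangs just above the mouth.

Call:
step_arm(
  increments=[
    [[0,0,-0.005],[0,0,-0.13],1.0],
    [[0,0,-0.01],[0,0,-0.26],1.0],
    [[0,0,-0.01],[0,0,-0.39],1.0],
    [[0,0,-0.01],[0,0,-0.5],1.0],
    [[0,0,-0.01],[0,0,-0.52],1.0],
    [[0,0,-0.01],[0,0,-0.52],1.0],
  ],
)

```text
time_s: 25.15
tcp_pos: [0.5353, 0.079, 0.2433]
eef_rot: [179.9, 0.1, -39.1]
contact_force: [-0.7, 0.0, -4.5]
gripper_width: 0.0135
```

```bash
cat > lat.py <<'E'
from h import *
def lat(tag,p,zs=(.006,.012,.018,.05,.07,.09,.11,.13),half=16,off=.1915):
    "subpixel edge centre along image row through axis points at height z above rim, px relative to FK axis; half-max edges"
    c=load(tag);g=c['color'].astype(np.float32).sum(2)
    for z in zs:
        u,v=proj(c,np.array(p)-[0,0,off-z])[0]
        xs=np.arange(u-half,u+half,.1,dtype=np.float32)
        row=cv2.remap(g,xs[None],np.full((1,len(xs)),v,np.float32),cv2.INTER_LINEAR)[0]
        k=int(np.argmin(cv2.GaussianBlur(row[None],(21,1),5)[0][100:-100]))+100
        d=np.gradient(cv2.GaussianBlur(row[None],(11,1),3)[0])
        L=np.argmin(d[max(0,k-110):k])+max(0,k-110); Rr=np.argmax(d[k:k+110])+k
        print(z,'centre',round(float((xs[L]+xs[Rr])/2-u),2),'width',round(float(xs[Rr]-xs[L]),1),end=' | ')
    print()
E
python3 - <<'E'
from lat import *
snap('side','s20');st();p=r.get_state()['tcp_pos']
lat('s20',p); lat('side8',[.5362,.0768,.2945]); lat('side19',[.5352,.0791,.2333])
crop('s20',230,110,330,270,'s20c')
E
```

```text
t 25.2 p [0.5354 0.079  0.2436] rot [ 1.7991e+02  5.0000e-02 -3.9110e+01] w 0.0137 F [ 0.9 -0.1 -5.7] M [ 0.05 -0.01  0.02] | Ftool [ 0.8 -0.5  5.7] ptool [ 0.3654 -0.3987 -0.2445]
0.006 centre 1.55 width 15.1 | 0.012 centre 2.1 width 14.4 | 0.018 centre 1.8 width 15.2 | 0.05 centre 1.1 width 7.0 | 0.07 centre 1.3 width 7.8 | 0.09 centre 1.15 width 7.9 | 0.11 centre 0.9 width 8.0 | 0.13 centre 0.7 width 8.0 | 
0.006 centre 1.8 width 16.0 | 0.012 centre 1.95 width 16.1 | 0.018 centre 2.15 width 16.1 | 0.05 centre 1.45 width 7.9 | 0.07 centre 1.7 width 7.0 | 0.09 centre 1.5 width 7.2 | 0.11 centre 0.9 width 8.0 | 0.13 centre 0.75 width 8.1 | 
0.006 centre 5.7 width 11.8 | 0.012 centre 2.05 width 17.9 | 0.018 centre 8.2 width 6.0 | 0.05 centre 1.7 width 7.0 | 0.07 centre 1.5 width 7.0 | 0.09 centre 1.05 width 7.5 | 0.11 centre 0.6 width 8.0 | 0.13 centre 0.5 width 8.0 | 
scale 3.75
```

View pics/s20c.png

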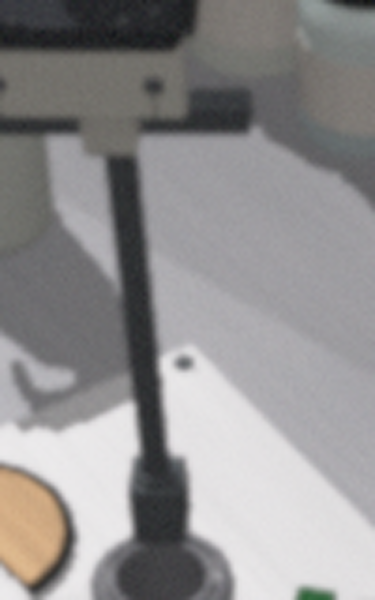

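Call:
step_arm(
  increments=[
    [[0,0,0],[0,0,0.14],1.0],
    [[0,0,0],[0,0,0.28],1.0],
    [[0,0,0],[0,0,0.42],1.0],
    [[0,0,0],[0,0,0.56],1.0],
    [[0,0,0],[0,0,0.7],1.0],
    [[0,0,0],[0,0,0.84],1.0],
    [[0,0,0],[0,0,0.98],1.0],
    [[0,0,0],[0,0,1.12],1.0],
    [[0,0,0],[0,0,1.26],1.0],
    [[0,0,0],[0,0,1.4],1.0],
  ],
)

```text
time_s: 26.2
tcp_pos: [0.5357, 0.0791, 0.2441]
eef_rot: [180.0, -0.0, -119.6]
contact_force: [-0.3, 0.6, -4.4]
gripper_width: 0.0137
```

Call:
step_arm(
  increments=[
    [[0,0,0],[0,0,0.13],1.0],
    [[0,0,0],[0,0,0.17],1.0],
    [[0,0,0],[0,0,0.17],1.0],
  ],
)

```text
time_s: 26.5
tcp_pos: [0.5357, 0.0791, 0.2442]
eef_rot: [180.0, -0.0, -129.0]
contact_force: [0.5, -0.4, -4.6]
gripper_width: 0.0135
```

```bash
python3 - <<'E'
from lat import *
snap('side','s21');st();p=r.get_state()['tcp_pos']
lat('s21',p,zs=(.006,.012,.018,.022,.05,.06,.07,.08,.09,.1))
crop('s21',230,110,330,270,'s21c')
E
```

```text
t 26.55 p [0.5357 0.0791 0.2443] rot [ 1.7999e+02 -2.0000e-02 -1.2893e+02] w 0.0134 F [ 0.7 -0.2 -4.7] M [ 0.13 -0.11  0.01] | Ftool [-0.3 -0.7  4.7] ptool [-0.3981 -0.367  -0.2445]
0.006 centre -1.65 width 15.1 | 0.012 centre -1.85 width 15.9 | 0.018 centre -1.65 width 15.9 | 0.022 centre -1.1 width 15.2 | 0.05 centre -1.1 width 7.0 | 0.06 centre -1.6 width 7.0 | 0.07 centre -1.3 width 7.0 | 0.08 centre -1.45 width 7.9 | 0.09 centre -1.45 width 7.1 | 0.1 centre -1.05 width 8.9 | 
scale 3.75
```

View pics/s21c.png

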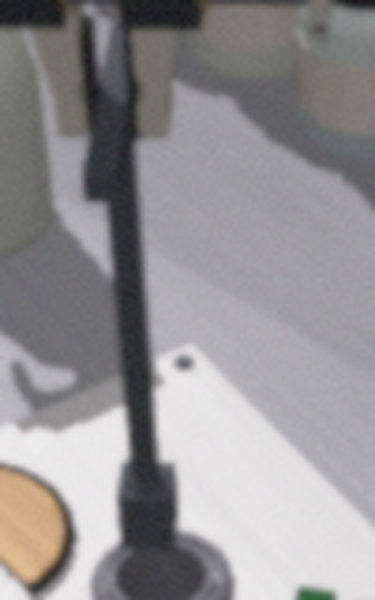

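Call:
step_arm(
  increments=[
    [[0,0,0],[0,0,-0.149],1.0],
    [[0,0,0],[0,0,-0.298],1.0],
    [[0,0,0],[0,0,-0.447],1.0],
    [[0,0,0],[0,0,-0.596],1.0],
    [[0,0,0],[0,0,-0.745],1.0],
    [[0,0,0],[0,0,-0.894],1.0],
    [[0,0,0],[0,0,-1.043],1.0],
    [[0,0,0],[0,0,-1.192],1.0],
    [[0,0,0],[0,0,-1.341],1.0],
    [[0,0,0],[0,0,-1.49],1.0],
  ],
)

```text
time_s: 27.55
tcp_pos: [0.5357, 0.0791, 0.2444]
eef_rot: [180.0, 0.0, -43.2]
contact_force: [-0.5, 0.9, -4.7]
gripper_width: 0.0136
```

Call:
step_arm(
  increments=[
    [[0,0,0],[0,0,-0.149],1.0],
    [[0,0,0],[0,0,-0.298],1.0],
    [[0,0,0],[0,0,-0.447],1.0],
    [[0,0,0],[0,0,-0.596],1.0],
    [[0,0,0],[0,0,-0.745],1.0],
    [[0,0,0],[0,0,-0.894],1.0],
    [[0,0,0],[0,0,-1.043],1.0],
    [[0,0,0],[0,0,-1.192],1.0],
    [[0,0,0],[0,0,-1.341],1.0],
    [[0,0,0],[0,0,-1.49],1.0],
  ],
)

```text
time_s: 28.55
tcp_pos: [0.5358, 0.0791, 0.2444]
eef_rot: [-180.0, 0.0, 42.2]
contact_force: [0.6, 0.5, -3.8]
gripper_width: 0.0137
```

Call:
step_arm(
  increments=[
    [[0,0,0],[0,0,-0.13],1.0],
    [[0,0,0],[0,0,-0.16],1.0],
    [[0,0,0],[0,0,-0.16],1.0],
  ],
)

```text
time_s: 28.85
tcp_pos: [0.5358, 0.0792, 0.2444]
eef_rot: [-180.0, 0.0, 50.9]
contact_force: [-0.3, 0.6, -3.9]
gripper_width: 0.0134
```

```bash
python3 - <<'E'
from lat import *
snap('side','s22');st();p=r.get_state()['tcp_pos']
lat('s22',p,zs=(.006,.012,.018,.022,.05,.06,.07,.08,.09,.1,.12,.14))
crop('s22',230,110,330,270,'s22c')
E
```

```text
t 28.9 p [0.5358 0.0791 0.2445] rot [-1.800e+02  1.000e-02  5.084e+01] w 0.0134 F [-0.1  1.8 -4.1] M [-0.1  -0.04  0.02] | Ftool [ 1.4 -1.2  4.1] ptool [ 0.3997  0.3654 -0.2446]
0.006 centre -0.65 width 14.9 | 0.012 centre -0.75 width 14.5 | 0.018 centre -0.05 width 14.9 | 0.022 centre -0.45 width 15.9 | 0.05 centre -0.05 width 7.1 | 0.06 centre -0.2 width 6.2 | 0.07 centre -0.3 width 7.0 | 0.08 centre -0.0 width 7.0 | 0.09 centre 0.0 width 8.0 | 0.1 centre -0.6 width 8.0 | 0.12 centre -0.4 width 7.4 | 0.14 centre -0.85 width 7.9 | 
scale 3.75
```

View pics/s22c.png

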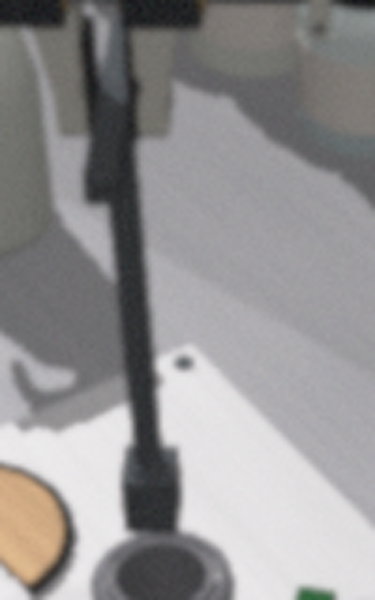

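```bash
python3 - <<'E'
from lat import *
def bottom(tag,p,off=.1915):
    c=load(tag);g=c['color'].astype(np.float32).sum(2)
    P=np.array(p)-[0,0,off]
    n=np.array([-.61,-.79,0])
    u,v=proj(c,P+.013*n)[0]
    for du in(-3,-1.5,0,1.5,3):
        vs=np.arange(v-14,v+14,.1,dtype=np.float32)
        col=cv2.remap(g,np.full((len(vs),1),u+du-1,np.float32),vs[:,None],cv2.INTER_LINEAR)[:,0]
        d=np.gradient(cv2.GaussianBlur(col[:,None],(1,11),0,sigmaY=3)[:,0]); k=np.argmax(d); print(round(float(vs[k]-v),2),int(d[k]),end=' | ')
    print(tag,'u,v',u.round(1),v.round(1))
bottom('s21',[.5357,.0791,.2443]);bottom('s22',[.5358,.0791,.2445]);bottom('side8',[.5362,.0768,.2945]);bottom('s20',[.5354,.079,.2436])
E
```

```text
2.4 1 | -11.7 1 | 2.4 2 | 2.4 3 | 2.4 2 | s21 u,v 270.4 253.1
-2.4 9 | -1.7 7 | -1.6 6 | -1.5 6 | -1.5 6 | s22 u,v 270.4 253.0
0.8 17 | 0.8 19 | 0.8 19 | 0.8 19 | 0.1 19 | side8 u,v 269.5 233.6
1.0 3 | 1.0 4 | 0.1 2 | 1.1 2 | 0.9 1 | s20 u,v 270.3 253.5
```

```bash
cat > kin.py <<'E'
from h import *
from scipy.spatial.transform import Rotation as Ro
A,B,TILT,L=.0053,.0010,.0175,.1915
s_t=np.array([A,B,L]); k_t=np.array([TILT,0,1]);k_t/=np.linalg.norm(k_t)
def pose():
    s=r.get_state(); return s['tcp_pos'],Ro.from_euler('xyz',s['eef_rot'],degrees=True)
def sock():
    p,R=pose(); print('socket FK',(p+R.apply(s_t)).round(4),'axis',R.apply(k_t).round(4))
def to(S,yaw):
    "increment to bring socket to S, key axis vertical, key yaw (tool-like) given"
    p,R=pose()
    # tool rotation target: vertical pointing yaw, then tilt about y
    T=Ro.from_euler('xyz',[180,0,yaw],degrees=True)*Ro.from_rotvec([0,-np.arctan(TILT),0])
    tp=np.array(S)-T.apply(s_t)
    print('shift',R.inv().apply(tp-p).round(4),'rv',(R.inv()*T).as_rotvec().round(4))
def spin(th):
    "rotate about key axis through socket by th (cw +), relative to current tool frame"
    Rr=Ro.from_rotvec(th*k_t); print(th,'shift',(s_t-Rr.apply(s_t)).round(4),'rv',(th*k_t).round(4))
E
python3 - <<'E'
from kin import *
sock(); to((.539,.0792,.053),50.9); to((.539,.0792,-.145),50.9)
E
```

```text
socket FK [0.5399 0.0826 0.053 ] axis [ 0.0109  0.0135 -0.9998]
shift [ 0.0001  0.0015 -0.0001] rv [-0.0001 -0.0173 -0.0011]
shift [0.0002 0.0015 0.1979] rv [-0.0001 -0.0173 -0.0011]
```

Call:
step_arm(
  increments=[
    [[0,0.001,0],[0,-0.01,0],1.0],
    [[0,0.0015,0],[0,-0.0175,0],1.0],
    [[0,0.0015,0],[0,-0.0175,0],1.0],
    [[0,0.0015,0],[0,-0.0175,0],1.0],
  ],
)

```text
time_s: 29.3
tcp_pos: [0.5371, 0.0783, 0.2444]
eef_rot: [-180.0, 1.0, 51.0]
contact_force: [0.2, 0.3, -4.4]
gripper_width: 0.0134
```

```bash
python3 - <<'E'
from kin import *
snap('side','s23');st();sock();to((.539,.0792,-.03),50.9)
crop('s23',240,210,310,280,'s23c')
E
```

```text
t 29.35 p [0.537  0.0783 0.2444] rot [-180.      1.01   50.99] w 0.0135 F [ 0.4 -0.6 -5. ] M [ 0.05 -0.11 -0.05] | Ftool [-0.1  0.7  5. ] ptool [ 0.3945  0.368  -0.2515]
socket FK [0.539  0.0791 0.0529] axis [-2.e-04 -1.e-04 -1.e+00]
shift [ 0.0015 -0.0001  0.0829] rv [-0.0001  0.0002  0.0015]
scale 8.571428571428571
```

View pics/s23c.png

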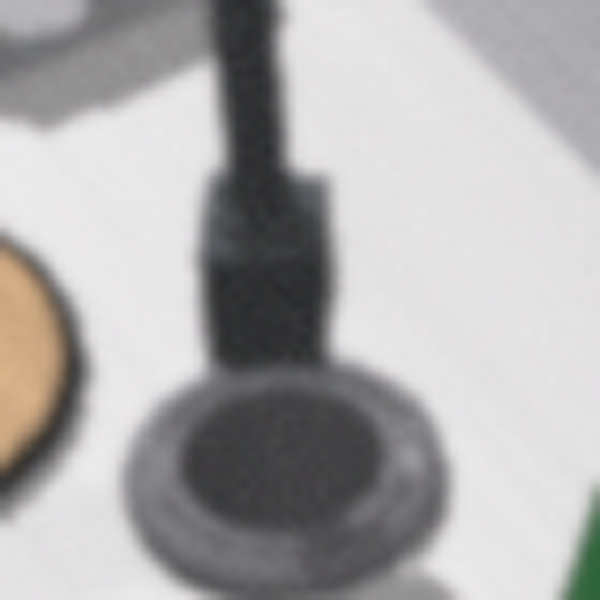

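Laterally the socket now lines up with the hole, allowing for perspective. Descending with the key vertical.

Call:
step_arm(
  increments=[
    [[0.0003,0,0.015],[0,0,0],1.0],
    [[0.0007,0,0.04],[0,0,0],1.0],
    [[0.0012,0,0.065],[0,0,0],1.0],
    [[0.0016,0,0.09],[0,0,0],1.0],
    [[0.002,0,0.115],[0,0,0],1.0],
    [[0.0025,0,0.14],[0,0,0],1.0],
    [[0.0029,0,0.165],[0,0,0],1.0],
    [[0.0033,0,0.185],[0,0,0],1.0],
    [[0.0034,0,0.195],[0,0,0],1.0],
    [[0.0034,0,0.195],[0,0,0],1.0],
  ],
)

```text
time_s: 30.35
tcp_pos: [0.5363, 0.0778, 0.0485]
eef_rot: [-179.9, 1.1, 51.0]
contact_force: [0.0, 0.1, -4.3]
gripper_width: 0.0131
```

```bash
python3 - <<'E'
from kin import *
st();sock();to((.539,.0792,-.150),50.9)
E
```

```text
t 30.35 p [0.5363 0.0778 0.0485] rot [-179.95    1.13   51.  ] w 0.0131 F [ 0.   0.1 -4.3] M [-0.12  0.2   0.01] | Ftool [ 0.2 -0.   4.3] ptool [ 0.397   0.3677 -0.0566]
socket FK [ 0.5379  0.0785 -0.1431] axis [-0.0021 -0.0011 -1.    ]
shift [0.001  0.0003 0.0069] rv [-0.0009  0.0022  0.0017]
```

Call:
step_arm(
  increments=[
    [[0.001,0.0003,0.003],[0,0.002,0],1.0],
    [[0.001,0.0003,0.006],[0,0.002,0],1.0],
    [[0.001,0.0003,0.0075],[0,0.002,0],1.0],
    [[0.001,0.0003,0.0085],[0,0.002,0],1.0],
  ],
)

```text
time_s: 30.75
tcp_pos: [0.538, 0.0788, 0.0414]
eef_rot: [180.0, 0.8, 51.0]
contact_force: [0.2, -0.7, -3.9]
gripper_width: 0.0135
```

```bash
python3 - <<'E'
from kin import *
st();sock();to((.539,.0792,-.1525),50.9)
E
```

```text
t 30.75 p [0.538  0.0788 0.0414] rot [179.98   0.85  51.  ] w 0.0135 F [ 0.2 -0.7 -3.9] M [-0.02 -0.16 -0.04] | Ftool [-0.3  0.6  3.9] ptool [ 0.3991  0.3686 -0.0472]
socket FK [ 0.5404  0.08   -0.1501] axis [ 0.002   0.0019 -1.    ]
shift [-0.0009 -0.0005  0.0024] rv [ 0.0004 -0.0027  0.0018]
```

Call:
step_arm(
  increments=[
    [[0,0,0.001],[0,0,0],1.0],
    [[0,0,0.001],[0,0,0],1.0],
  ],
)

```text
time_s: 30.95
tcp_pos: [0.5377, 0.0787, 0.0401]
eef_rot: [180.0, 0.9, 51.0]
contact_force: [-1.6, 0.6, -4.0]
gripper_width: 0.0133
```

```bash
python3 - <<'E'
from kin import *
st();sock()
for t in(.05,.1,.2,.3,.4,.5): spin(t)
E
```

```text
t 30.95 p [0.5377 0.0787 0.0401] rot [180.     0.89  51.01] w 0.0133 F [-1.6  0.6 -4. ] M [-0.01 -0.08 -0.1 ] | Ftool [-0.5 -1.6  4. ] ptool [ 0.3988  0.3684 -0.0462]
socket FK [ 0.54    0.0798 -0.1515] axis [ 0.0013  0.0016 -1.    ]
0.05 shift [ 0.0001 -0.0001 -0.    ] rv [0.0009 0.     0.05  ]
0.1 shift [ 0.0001 -0.0002 -0.    ] rv [0.0017 0.     0.1   ]
0.2 shift [ 0.0002 -0.0004 -0.    ] rv [0.0035 0.     0.2   ]
0.3 shift [ 0.0004 -0.0005 -0.    ] rv [0.0052 0.     0.3   ]
0.4 shift [ 0.0005 -0.0007 -0.    ] rv [0.007  0.     0.3999]
0.5 shift [ 0.0007 -0.0008 -0.    ] rv [0.0087 0.     0.4999]
```

Call:
step_arm(
  increments=[
    [[-0.0008,-0.0004,0.001],[0,0,0],1.0],
    [[-0.0008,-0.0004,0.002],[0,0,0],1.0],
    [[-0.0008,-0.0004,0.002],[0,0,0],1.0],
  ],
)

```text
time_s: 31.25
tcp_pos: [0.5376, 0.0785, 0.0386]
eef_rot: [180.0, 0.8, 51.0]
contact_force: [-0.3, -0.5, 1.2]
gripper_width: 0.0136
```

```bash
python3 - <<'E'
from kin import *
st();sock()
E
```

```text
t 31.25 p [0.5376 0.0785 0.0386] rot [179.95   0.83  51.03] w 0.0136 F [-0.3 -0.5  1.2] M [ 0.03 -0.09 -0.01] | Ftool [-0.6  0.1 -1.2] ptool [ 0.3985  0.3686 -0.0441]
socket FK [ 0.5401  0.0797 -0.153 ] axis [ 0.0025  0.0018 -1.    ]
```

Call:
step_arm(
  increments=[
    [[-0.0005,-0.0002,0.001],[0.001,0,0.05],1.0],
    [[-0.0005,-0.0003,0.001],[0.002,0,0.1],1.0],
    [[-0.0004,-0.0004,0.001],[0.003,0,0.15],1.0],
    [[-0.0004,-0.0005,0.001],[0.0035,0,0.2],1.0],
    [[-0.0003,-0.0006,0.001],[0.0045,0,0.25],1.0],
    [[-0.0002,-0.0006,0.001],[0.005,0,0.3],1.0],
  ],
)

```text
time_s: 31.85
tcp_pos: [0.5367, 0.0786, 0.0374]
eef_rot: [-180.0, 0.8, 33.7]
contact_force: [-0.1, 0.3, -3.4]
gripper_width: 0.0133
```

```bash
python3 - <<'E'
from kin import *
st();sock()
E
```

```text
t 31.85 p [0.5367 0.0786 0.0374] rot [-179.99    0.85   33.7 ] w 0.0133 F [-0.1  0.3 -3.4] M [-0.01 -0.04  0.02] | Ftool [ 0.2 -0.3  3.4] ptool [ 0.4895  0.2324 -0.0447]
socket FK [ 0.5392  0.0792 -0.1541] axis [ 0.0021  0.0016 -1.    ]
```

Call:
step_arm(
  increments=[
    [[0.0001,-0.0001,0],[0.001,0,0.05],1.0],
    [[0.0001,-0.0002,0],[0.002,0,0.1],1.0],
    [[0.0002,-0.0003,0],[0.003,0,0.15],1.0],
    [[0.0002,-0.0004,0],[0.0035,0,0.2],1.0],
    [[0.0003,-0.0005,0],[0.0045,0,0.25],1.0],
    [[0.0004,-0.0005,0],[0.005,0,0.3],1.0],
  ],
)

```text
time_s: 32.45
tcp_pos: [0.5359, 0.079, 0.0367]
eef_rot: [-180.0, 0.9, 16.5]
contact_force: [0.3, -0.7, -4.5]
gripper_width: 0.0137
```

```bash
python3 - <<'E'
from kin import *
st();sock()
E
```

```text
t 32.45 p [0.5359 0.079  0.0367] rot [-179.96    0.95   16.49] w 0.0137 F [ 0.3 -0.7 -4.5] M [-0.03 -0.11  0.  ] | Ftool [0.2 0.7 4.5] ptool [ 0.5356  0.0764 -0.0456]
socket FK [ 0.5382  0.0788 -0.1549] axis [ 7.e-04  9.e-04 -1.e+00]
```

The upward force has gone and the key is lower, so it seems to have dropped over the flats. Easing it down to check.

Call:
step_arm(
  increments=[
    [[0,0,0.0015],[0,0,0],1.0],
    [[0,0,0.003],[0,0,0],1.0],
  ],
)

```text
time_s: 32.65
tcp_pos: [0.5361, 0.079, 0.0337]
eef_rot: [-180.0, 0.9, 16.7]
contact_force: [1.0, 1.5, -4.6]
gripper_width: 0.0132
```

```bash
python3 - <<'E'
from kin import *
st();sock()
E
```

```text
t 32.65 p [0.5361 0.079  0.0337] rot [-179.96    0.92   16.7 ] w 0.0132 F [ 1.   1.5 -4.6] M [ 0.05 -0.07 -0.02] | Ftool [ 1.5 -1.1  4.6] ptool [ 0.5355  0.0783 -0.0424]
socket FK [ 0.5384  0.0788 -0.1578] axis [ 0.0011  0.0011 -1.    ]
```

Free at 5.8 mm below the spindle's top, so the socket is engaged. Going down to home (rim at −0.174, about 16 mm more).

Call:
step_arm(
  increments=[
    [[0.0001,0,0.003],[0,0,0],1.0],
    [[0.0001,0,0.006],[0,0,0],1.0],
    [[0.0002,0,0.008],[0,0,0],1.0],
  ],
)

```text
time_s: 32.95
tcp_pos: [0.5362, 0.079, 0.0256]
eef_rot: [-180.0, 0.9, 16.6]
contact_force: [0.2, 0.8, -4.1]
gripper_width: 0.0132
```

Call:
step_arm(
  increments=[
    [[0,0,0.003],[0,0,0],1.0],
    [[0.0001,0,0.005],[0,0,0],1.0],
    [[0.0001,0,0.006],[0,0,0],1.0],
  ],
)

```text
time_s: 33.25
tcp_pos: [0.5363, 0.0791, 0.0197]
eef_rot: [-180.0, 0.9, 16.6]
contact_force: [-0.3, 0.5, -4.5]
gripper_width: 0.0133
```

```bash
python3 - <<'E'
from kin import *
st();sock()
E
```

```text
t 33.25 p [0.5363 0.0791 0.0197] rot [-179.97    0.92   16.63] w 0.0133 F [-0.3  0.5 -4.5] M [ 0.01 -0.08  0.09] | Ftool [-0.1 -0.6  4.5] ptool [ 0.5361  0.0777 -0.0284]
socket FK [ 0.5387  0.0788 -0.1718] axis [ 0.0012  0.001  -1.    ]
```

Call:
step_arm(
  increments=[
    [[0,0,0.001],[0.0009,0,0.05],1.0],
    [[0.0001,-0.0002,0.0015],[0.0017,0,0.1],1.0],
    [[0.0002,-0.0003,0.0015],[0.0026,0,0.15],1.0],
    [[0.0002,-0.0004,0.0015],[0.0035,0,0.2],1.0],
    [[0.0003,-0.0005,0.0015],[0.0044,0,0.25],1.0],
    [[0.0004,-0.0005,0.0015],[0.0052,0,0.3],1.0],
  ],
)

```text
time_s: 33.85
tcp_pos: [0.5368, 0.0799, 0.0187]
eef_rot: [-179.9, 0.9, -0.7]
contact_force: [-1.4, -0.4, -3.4]
gripper_width: 0.0131
```

```bash
python3 - <<'E'
from kin import *
st();sock()
E
```

```text
t 33.85 p [0.5368 0.0799 0.0187] rot [-179.93    0.89   -0.65] w 0.0131 F [-1.4 -0.4 -3.4] M [0.07 0.05 0.19] | Ftool [-1.3  0.4  3.4] ptool [ 0.5355 -0.086  -0.0269]
socket FK [ 0.5392  0.0791 -0.1728] axis [ 0.002   0.0012 -1.    ]
```

Call:
step_arm(
  increments=[
    [[0.0001,-0.0001,0],[0.001,0,0.05],1.0],
    [[0.0001,-0.0002,0],[0.002,0,0.1],1.0],
    [[0.0002,-0.0003,0],[0.003,0,0.15],1.0],
    [[0.0002,-0.0004,0],[0.0035,0,0.2],1.0],
    [[0.0003,-0.0005,0],[0.0045,0,0.25],1.0],
    [[0.0004,-0.0005,0],[0.005,0,0.3],1.0],
  ],
)

```text
time_s: 34.45
tcp_pos: [0.5372, 0.0803, 0.0187]
eef_rot: [-179.9, 0.9, -17.8]
contact_force: [-1.0, 0.6, -4.0]
gripper_width: 0.0138
```

```bash
python3 - <<'E'
from kin import *
st();sock()
E
```

```text
t 34.45 p [0.5372 0.0803 0.0187] rot [-179.91    0.91  -17.85] w 0.0138 F [-1.   0.6 -4. ] M [0.19 0.09 0.17] | Ftool [-1.1 -0.2  4. ] ptool [ 0.4864 -0.2412 -0.0261]
socket FK [ 0.5392  0.079  -0.1728] axis [ 0.002  0.001 -1.   ]
```

The vertical moment is 0.17 N m, so the valve is turning. Continuing in smaller steps and watching the torque.

Call:
step_arm(
  increments=[
    [[0.0001,-0.0001,0],[0.001,0,0.04],1.0],
    [[0.0001,-0.0002,0],[0.0015,0,0.08],1.0],
    [[0.0002,-0.0002,0],[0.002,0,0.12],1.0],
  ],
)

```text
time_s: 34.75
tcp_pos: [0.5374, 0.0805, 0.0187]
eef_rot: [-179.9, 0.9, -24.7]
contact_force: [-0.8, 0.5, -3.6]
gripper_width: 0.0129
```

```bash
python3 - <<'E'
from kin import *
st()
E
```

```text
t 34.75 p [0.5374 0.0805 0.0187] rot [-179.91    0.93  -24.7 ] w 0.0129 F [-0.8  0.5 -3.6] M [0.25 0.17 0.14] | Ftool [-0.9 -0.1  3.6] ptool [ 0.4543 -0.2977 -0.0256]
```

Call:
step_arm(
  increments=[
    [[0.0001,-0.0001,0],[0.001,0,0.04],1.0],
    [[0.0001,-0.0002,0],[0.0015,0,0.08],1.0],
  ],
)

```text
time_s: 34.95
tcp_pos: [0.5376, 0.0806, 0.0187]
eef_rot: [-179.9, 0.9, -29.3]
contact_force: [-0.7, 0.7, -2.6]
gripper_width: 0.0136
```

```bash
python3 - <<'E'
from kin import *
st()
E
```

```text
t 34.95 p [0.5376 0.0806 0.0187] rot [-179.9     0.94  -29.29] w 0.0136 F [-0.7  0.7 -2.6] M [0.21 0.2  0.14] | Ftool [-0.9 -0.3  2.7] ptool [ 0.4291 -0.3333 -0.0252]
```

Call:
step_arm(
  increments=[
    [[0.0001,-0.0001,0],[0.001,0,0.04],1.0],
    [[0.0001,-0.0002,0],[0.0015,0,0.08],1.0],
  ],
)

```text
time_s: 35.15
tcp_pos: [0.5378, 0.0807, 0.0187]
eef_rot: [-179.9, 0.9, -33.9]
contact_force: [-0.6, 0.8, -3.1]
gripper_width: 0.0132
```

```bash
python3 - <<'E'
from kin import *
st()
E
```

```text
t 35.15 p [0.5378 0.0807 0.0187] rot [-179.89    0.95  -33.87] w 0.0132 F [-0.6  0.8 -3.1] M [0.17 0.21 0.19] | Ftool [-0.9 -0.4  3.1] ptool [ 0.4012 -0.3668 -0.0247]
```

Call:
step_arm(
  increments=[
    [[0.0001,-0.0001,0],[0.0005,0,0.03],1.0],
    [[0.0001,-0.0001,0],[0.001,0,0.06],1.0],
  ],
)

```text
time_s: 35.35
tcp_pos: [0.5379, 0.0808, 0.0187]
eef_rot: [-179.9, 1.0, -37.3]
contact_force: [-0.2, -0.2, -2.7]
gripper_width: 0.0136
```

```bash
python3 -c "
from kin import *
st()"
```

```text
t 35.35 p [0.5379 0.0808 0.0187] rot [-179.89    0.95  -37.32] w 0.0136 F [-0.2 -0.2 -2.7] M [0.24 0.25 0.16] | Ftool [-0.   0.3  2.7] ptool [ 0.3785 -0.3904 -0.0242]
```

Call:
step_arm(
  increments=[
    [[0.0001,-0.0001,0],[0.0005,0,0.03],1.0],
    [[0.0001,-0.0001,0],[0.001,0,0.06],1.0],
  ],
)

```text
time_s: 35.55
tcp_pos: [0.5381, 0.0807, 0.0187]
eef_rot: [-179.9, 1.0, -40.8]
contact_force: [-0.9, 0.7, -2.2]
gripper_width: 0.0133
```

```bash
python3 -c "
from kin import *
st()"
```

```text
t 35.55 p [0.5381 0.0807 0.0187] rot [-179.89    0.96  -40.79] w 0.0133 F [-0.9  0.7 -2.2] M [0.33 0.27 0.17] | Ftool [-1.1  0.1  2.2] ptool [ 0.3543 -0.4128 -0.0238]
```

Call:
step_arm(
  increments=[
    [[0.0001,-0.0001,0],[0.0005,0,0.03],1.0],
    [[0.0001,-0.0001,0],[0.001,0,0.06],1.0],
  ],
)

```text
time_s: 35.75
tcp_pos: [0.5382, 0.0807, 0.0187]
eef_rot: [-179.9, 1.0, -44.2]
contact_force: [-0.1, 1.4, -1.2]
gripper_width: 0.0137
```

```bash
python3 -c "
from kin import *
st()"
```

```text
t 35.75 p [0.5382 0.0807 0.0187] rot [-179.89    0.96  -44.25] w 0.0137 F [-0.1  1.4 -1.2] M [0.29 0.21 0.12] | Ftool [-1.1 -0.9  1.2] ptool [ 0.3289 -0.4334 -0.0234]
```

Call:
step_arm(
  increments=[
    [[0.0001,-0.0001,0],[0.0005,0,0.03],1.0],
    [[0.0001,-0.0001,0],[0.001,0,0.06],1.0],
  ],
)

```text
time_s: 35.95
tcp_pos: [0.5384, 0.0807, 0.0186]
eef_rot: [-179.9, 1.0, -47.7]
contact_force: [-1.2, 0.7, 0.3]
gripper_width: 0.0137
```

```bash
python3 -c "
from kin import *
st()"
```

```text
t 35.95 p [0.5384 0.0807 0.0186] rot [-179.89    0.97  -47.69] w 0.0137 F [-1.2  0.7  0.3] M [0.31 0.29 0.18] | Ftool [-1.3  0.4 -0.3] ptool [ 0.3023 -0.4525 -0.0229]
```

Call:
step_arm(
  increments=[
    [[0.0001,-0.0001,0],[0.0005,0,0.03],1.0],
    [[0.0001,-0.0001,0],[0.001,0,0.06],1.0],
  ],
)

```text
time_s: 36.15
tcp_pos: [0.5385, 0.0807, 0.0187]
eef_rot: [-179.9, 1.0, -51.1]
contact_force: [-2.2, 1.6, 0.7]
gripper_width: 0.0135
```

```bash
python3 -c "
from kin import *
st()"
```

```text
t 36.15 p [0.5385 0.0807 0.0187] rot [-179.89    0.98  -51.13] w 0.0135 F [-2.2  1.6  0.7] M [0.34 0.32 0.13] | Ftool [-2.7  0.7 -0.6] ptool [ 0.2747 -0.47   -0.0225]
```

Call:
step_arm(
  increments=[
    [[0.0001,-0.0001,0],[0.0005,0,0.03],1.0],
    [[0.0001,-0.0001,0],[0.001,0,0.06],1.0],
  ],
)

```text
time_s: 36.35
tcp_pos: [0.5386, 0.0807, 0.0186]
eef_rot: [-179.9, 1.0, -54.5]
contact_force: [-1.1, 0.5, 1.1]
gripper_width: 0.0134
```

```bash
python3 -c "
from kin import *
st()"
```

```text
t 36.35 p [0.5386 0.0807 0.0186] rot [-179.9     0.98  -54.55] w 0.0134 F [-1.1  0.5  1.1] M [0.37 0.26 0.54] | Ftool [-1.1  0.6 -1.1] ptool [ 0.2463 -0.4856 -0.022 ]
```

Mz jumped to 0.54 N m, so the valve is on its stop. Backing off within the play to unload it.

Call:
step_arm(
  increments=[
    [[0,0,0],[0,0,-0.06],1.0],
    [[0,0,0],[0,0,-0.09],1.0],
  ],
)

```text
time_s: 36.55
tcp_pos: [0.538, 0.0805, 0.0181]
eef_rot: [-179.9, 1.0, -49.3]
contact_force: [-0.9, 0.3, -4.6]
gripper_width: 0.0131
```

```bash
python3 -c "
from kin import *
st();sock()"
```

```text
t 36.55 p [0.538  0.0805 0.0181] rot [-179.86    1.01  -49.25] w 0.0131 F [-0.9  0.3 -4.6] M [0.27 0.1  0.02] | Ftool [-0.7  0.4  4.7] ptool [ 0.2898 -0.4602 -0.0221]
socket FK [ 0.5389  0.0787 -0.1735] axis [ 0.0018  0.0016 -1.    ]
```

Call:
step_arm(
  increments=[
    [[-0.0001,0,-0.005],[0,0,0],1.0],
    [[-0.0002,0,-0.01],[0,0,0],1.0],
    [[-0.0003,0,-0.018],[0,0,0],1.0],
    [[-0.0005,0,-0.026],[0,0,0],1.0],
    [[-0.0006,0,-0.034],[0,0,0],1.0],
  ],
)

```text
time_s: 37.05
tcp_pos: [0.5385, 0.0806, 0.0535]
eef_rot: [-179.8, 1.0, -49.3]
contact_force: [-0.1, -0.6, -4.8]
gripper_width: 0.0132
```

```bash
python3 -c "
from kin import *
st();sock();to((.538,.079,.1),-49)"
```

```text
t 37.05 p [0.5385 0.0806 0.0535] rot [-179.8     0.96  -49.3 ] w 0.0132 F [-0.1 -0.6 -4.8] M [-0.07 -0.11 -0.04] | Ftool [0.5 0.5 4.8] ptool [ 0.2892 -0.461  -0.0568]
socket FK [ 0.5396  0.0788 -0.1381] axis [ 0.0031  0.0018 -1.    ]
shift [-0.0051 -0.0004 -0.238 ] rv [-0.0036 -0.0007 -0.0052]
```

Call:
step_arm(
  increments=[
    [[-0.0008,0,-0.04],[0,0,0],1.0],
    [[-0.0016,0,-0.08],[0,0,0],1.0],
    [[-0.0025,0,-0.12],[0,0,0],1.0],
    [[-0.0033,0,-0.16],[0,0,0],1.0],
    [[-0.0042,0,-0.2],[0,0,0],1.0],
    [[-0.005,0,-0.23],[0,0,0],1.0],
    [[-0.005,0,-0.24],[0,0,0],1.0],
    [[-0.005,0,-0.24],[0,0,0],1.0],
  ],
)

```text
time_s: 37.85
tcp_pos: [0.5375, 0.081, 0.2937]
eef_rot: [-179.7, 1.0, -49.3]
contact_force: [-0.2, 0.3, -6.8]
gripper_width: 0.0133
```

```bash
python3 -c "
from kin import *
st();sock();to((.552,-.2108,.1),-68.7)
c=snap('side','s24')"
```

```text
t 37.85 p [0.5375 0.081  0.2937] rot [-179.67    0.96  -49.29] w 0.0133 F [-0.2  0.3 -6.8] M [-0.01 -0.33 -0.01] | Ftool [-0.3 -0.   6.8] ptool [ 0.2843 -0.4619 -0.2959]
socket FK [0.5389 0.0795 0.1022] axis [ 0.0049  0.0031 -1.    ]
shift [ 0.2291  0.1777 -0.0027] rv [1.000e-04 2.000e-04 3.388e-01]
```

View pics/s24.png

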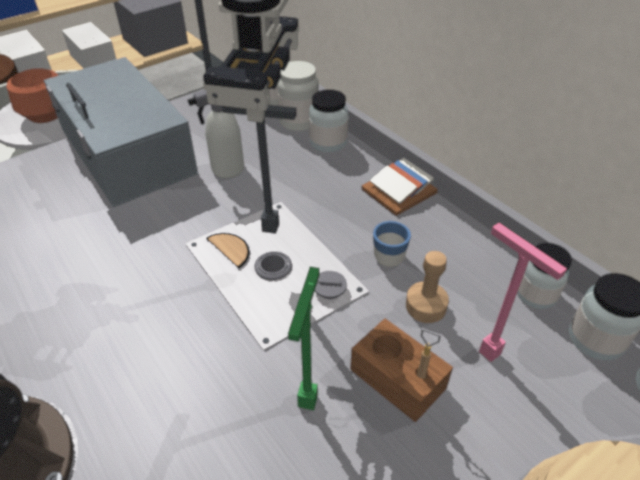

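The key is out of the sleeve (socket at px (270,220)) and everything else is where it was. Moving to the block.

Call:
step_arm(
  increments=[
    [[0.03,0.023,-0.003],[0,0,0.04],1.0],
    [[0.065,0.05,-0.003],[0,0,0.1],1.0],
    [[0.1,0.078,-0.003],[0,0,0.15],1.0],
    [[0.14,0.109,-0.003],[0,0,0.2],1.0],
    [[0.175,0.136,-0.003],[0,0,0.26],1.0],
    [[0.205,0.159,-0.003],[0,0,0.31],1.0],
    [[0.222,0.172,-0.003],[0,0,0.339],1.0],
    [[0.229,0.178,-0.003],[0,0,0.339],1.0],
    [[0.229,0.178,-0.003],[0,0,0.339],1.0],
    [[0.229,0.178,-0.003],[0,0,0.339],1.0],
  ],
)

```text
time_s: 38.9
tcp_pos: [0.5513, -0.2082, 0.2897]
eef_rot: [179.7, 1.1, -68.7]
contact_force: [0.0, -0.4, -3.4]
gripper_width: 0.0136
```

```bash
python3 -c "
from lat import *
from kin import *
c=snap('side','s25');d=snap('top','t25');st();sock();to((.552,-.2108,.075),-68.7)
crop('s25',340,220,460,380,'s25c')"
```

```text
t 39.0 p [ 0.5516 -0.2078  0.2906] rot [179.81   1.02 -68.62] w 0.0136 F [ 0.5 -0.4 -5.1] M [-0.03 -0.08 -0.01] | Ftool [ 0.6 -0.3  5.1] ptool [ 0.3893 -0.437  -0.299 ]
socket FK [ 0.5508 -0.2102  0.0991] axis [-3.1e-03 -9.0e-04 -1.0e+00]
shift [ 0.0014 -0.0003  0.024 ] rv [0.0033 0.0003 0.0013]
scale 3.75
```

View pics/s25c.png

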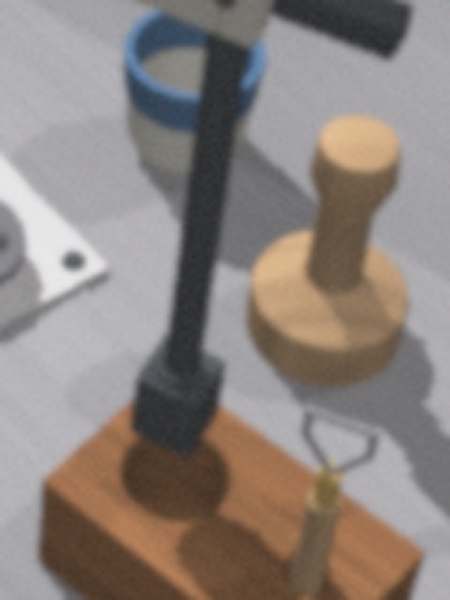

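```bash
python3 -c "
from h import *
c=load('s25')
S=np.array([.5508,-.2102,.0991]);b=np.array([-.0023,.0005,0])
P=lambda q:((proj(c,q)-[340,220])*3.75).round(0).tolist()
print(P(S),P(S+b),P([S[0],S[1],.06]),P(S+b-[0,0,.039]))
print('box cam-biased',((box(c,S+b,21.3)-[340,220])*3.75).round(0).tolist())
o=load('side0')
# hole centre world in cam coords at z=.06
print(atz(o,386.5,345,.06))
"

```

```text
[[177.0, 421.0]] [[172.0, 423.0]] [[169.0, 479.0]] [[164.0, 481.0]]
box cam-biased [[187.0, 461.0], [216.0, 414.0], [157.0, 386.0], [127.0, 432.0], [195.0, 408.0], [225.0, 361.0], [163.0, 333.0], [133.0, 379.0]]
[ 0.5558374  -0.20787727  0.06      ]
```

```bash
python3 - <<'E'
from h import *
crop('s24',350,315,430,385,'s24c')
c=load('s24'); 
im=cv2.imread('pics/s24c.png'); s=600/70
for (ctr,col) in (((.5558,-.2079),(0,255,255)),((.552,-.2108),(255,255,0)),((.5525,-.2085),(0,255,0))):
    q=proj(c,[[ctr[0]+.022*np.cos(t),ctr[1]+.022*np.sin(t),.06] for t in np.linspace(0,6.28,60)])
    q=((q-[350,315]+.5)*s-.5).astype(int); cv2.polylines(im,[q.reshape(-1,1,2)],True,col,1)
cv2.imwrite('pics/s24o.png',im)
E
```

```text
scale 8.571428571428571
```

View pics/s24o.png

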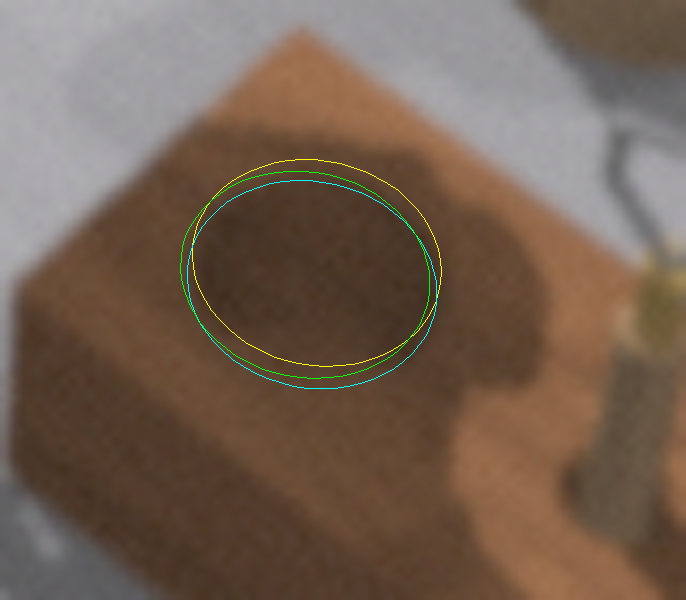

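```bash
python3 -c "
from kin import *
st();sock();to((.5533,-.2108,.066),-68.7)"
```

```text
t 39.0 p [ 0.5516 -0.2078  0.2906] rot [179.81   1.02 -68.62] w 0.0136 F [ 0.5 -0.4 -5.1] M [-0.03 -0.08 -0.01] | Ftool [ 0.6 -0.3  5.1] ptool [ 0.3893 -0.437  -0.299 ]
socket FK [ 0.5508 -0.2102  0.0991] axis [-3.1e-03 -9.0e-04 -1.0e+00]
shift [ 0.002  -0.0016  0.033 ] rv [0.0033 0.0003 0.0013]
```

Call:
step_arm(
  increments=[
    [[0.001,-0.001,0.01],[0.003,0,0],1.0],
    [[0.002,-0.0016,0.023],[0.003,0,0],1.0],
    [[0.002,-0.0016,0.031],[0.003,0,0],1.0],
    [[0.002,-0.0016,0.031],[0.003,0,0],1.0],
    [[0.002,-0.0016,0.031],[0.003,0,0],1.0],
  ],
)

```text
time_s: 39.5
tcp_pos: [0.5536, -0.2097, 0.2598]
eef_rot: [180.0, 1.0, -68.7]
contact_force: [-0.0, 0.0, -4.3]
gripper_width: 0.0135
```

```bash
python3 -c "
from kin import *
c=snap('side','s26');st();sock()
crop('s26',350,310,430,380,'s26c')"
```

```text
t 39.55 p [ 0.5539 -0.2098  0.2603] rot [-179.98    0.96  -68.69] w 0.0136 F [-0.7  0.1 -4.8] M [-0.01 -0.03  0.04] | Ftool [-0.2  0.6  4.8] ptool [ 0.3923 -0.4399 -0.2667]
socket FK [ 0.5538 -0.2121  0.0687] axis [ 6.e-04 -6.e-04 -1.e+00]
scale 8.571428571428571
```

View pics/s26c.png

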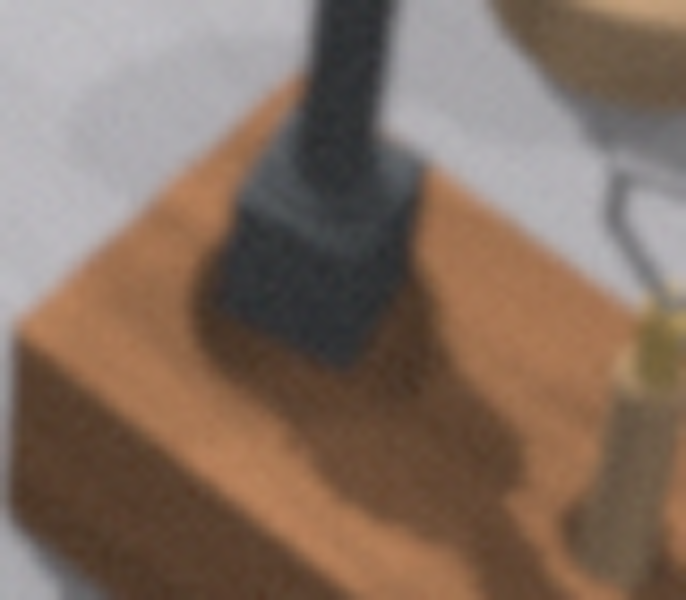

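Allowing for the remaining drop, the socket lands at about (310,316) against the hole centre at (313,315), so it is centred. Lowering.

Call:
step_arm(
  increments=[
    [[0.0001,0,0.008],[0,0,0],1.0],
    [[0.0003,0,0.016],[0,0,0],1.0],
    [[0.0004,0,0.024],[0,0,0],1.0],
  ],
)

```text
time_s: 39.85
tcp_pos: [0.5535, -0.2097, 0.2352]
eef_rot: [-180.0, 1.0, -68.7]
contact_force: [1.0, 0.9, -5.4]
gripper_width: 0.0129
```

```bash
python3 -c "
from kin import *
st();sock()"
```

```text
t 39.85 p [ 0.5535 -0.2097  0.2352] rot [-180.      1.    -68.71] w 0.0129 F [ 1.   0.9 -5.4] M [ 0.03 -0.05 -0.  ] | Ftool [-0.4 -1.3  5.4] ptool [ 0.3921 -0.4396 -0.242 ]
socket FK [ 0.5533 -0.2118  0.0436] axis [ 1.e-04 -0.e+00 -1.e+00]
```

Call:
step_arm(
  increments=[
    [[0.0001,0,0.008],[0,0,0],1.0],
    [[0.0003,0,0.016],[0,0,0],1.0],
    [[0.0004,0,0.024],[0,0,0],1.0],
    [[0.0004,0,0.028],[0,0,0],1.0],
    [[0.0004,0,0.029],[0,0,0],1.0],
  ],
)

```text
time_s: 40.35
tcp_pos: [0.5534, -0.2096, 0.2063]
eef_rot: [180.0, 1.0, -68.7]
contact_force: [-0.5, -0.3, -5.1]
gripper_width: 0.013
```

```bash
python3 -c "
from kin import *
st();sock()"
```

```text
t 40.35 p [ 0.5534 -0.2096  0.2063] rot [179.96   1.01 -68.7 ] w 0.013 F [-0.5 -0.3 -5.1] M [ 0.01  0.03 -0.  ] | Ftool [0.2 0.6 5.1] ptool [ 0.3925 -0.4394 -0.2136]
socket FK [ 0.553  -0.2118  0.0148] axis [-7.e-04 -2.e-04 -1.e+00]
```

Call:
step_arm(
  increments=[
    [[0,0,0.0015],[0,0,0],1.0],
    [[0,0,0.003],[0,0,0],1.0],
  ],
)

```text
time_s: 40.55
tcp_pos: [0.554, -0.2096, 0.2044]
eef_rot: [-179.9, 1.0, -68.7]
contact_force: [-0.8, -0.7, -4.5]
gripper_width: 0.0133
```

Call:
step_arm(
  increments=[
    [[0,0,0.001],[0,0,0],1.0],
    [[0,0,0.001],[0,0,0],1.0],
  ],
)

```text
time_s: 40.75
tcp_pos: [0.5536, -0.2095, 0.2031]
eef_rot: [-180.0, 1.0, -68.7]
contact_force: [-0.7, -0.7, -3.9]
gripper_width: 0.0133
```

Call:
step_arm(
  increments=[
    [[0,0,0.001],[0,0,0],1.0],
    [[0,0,0.001],[0,0,0],1.0],
  ],
)

```text
time_s: 40.95
tcp_pos: [0.5536, -0.2095, 0.202]
eef_rot: [-180.0, 1.0, -68.7]
contact_force: [0.1, 0.4, -4.4]
gripper_width: 0.0133
```

Call:
step_arm(
  increments=[
    [[0,0,0.001],[0,0,0],1.0],
    [[0,0,0.001],[0,0,0],1.0],
  ],
)

```text
time_s: 41.15
tcp_pos: [0.554, -0.2097, 0.2017]
eef_rot: [-179.9, 0.9, -68.7]
contact_force: [-0.4, 0.4, -0.4]
gripper_width: 0.0133
```

Call:
step_arm(
  increments=[
    [[0,0,0.0007],[0,0,0],1.0],
    [[0,0,0.0007],[0,0,0],1.0],
  ],
)

```text
time_s: 41.35
tcp_pos: [0.5544, -0.2099, 0.2017]
eef_rot: [-179.9, 0.9, -68.7]
contact_force: [-0.2, 0.9, 5.6]
gripper_width: 0.0132
```

The key is on the floor of the hole. Unloading slightly, then letting go.

Call:
step_arm(
  increments=[
    [[0,0,-0.001],[0,0,0],1.0],
    [[0,0,-0.001],[0,0,0],1.0],
  ],
  force=10,
)

```text
time_s: 41.55
tcp_pos: [0.554, -0.2095, 0.2016]
eef_rot: [-179.9, 1.0, -68.7]
contact_force: [0.6, 0.1, 1.7]
gripper_width: 0.0136
```

Call:
step_arm(
  increments=[
    [[0,0,0],[0,0,0],0.8],
    [[0,0,0],[0,0,0],0.7],
    [[0,0,0],[0,0,0],0.5],
    [[0,0,0],[0,0,0],0.3],
    [[0,0,0],[0,0,0],0.3],
    [[0,0,0],[0,0,0],0.3],
    [[0,0,0],[0,0,0],0.3],
  ],
)

```text
time_s: 42.25
tcp_pos: [0.5536, -0.2095, 0.2013]
eef_rot: [-180.0, 1.0, -68.7]
contact_force: [0.2, 0.1, -0.9]
gripper_width: 0.0584
```

```bash
python3 -c "
from kin import *
c=snap('side','s27');st()
crop('s27',330,200,470,400,'s27c')"
```

```text
t 42.3 p [ 0.5536 -0.2095  0.2014] rot [-179.99    0.98  -68.7 ] w 0.0599 F [0.1 0.3 0.2] M [ 0.05 -0.07 -0.05] | Ftool [-0.3 -0.2 -0.2] ptool [ 0.3928 -0.4397 -0.208 ]
scale 3.0
```

View pics/s27c.png

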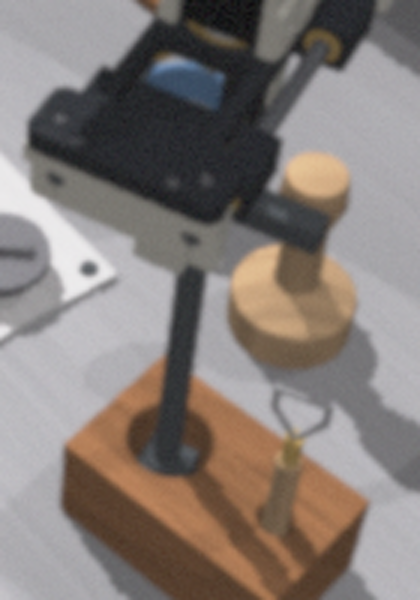

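Released, with the key upright in its hole. Rising clear.

Call:
step_arm(
  increments=[
    [[-0.0002,0,-0.01],[0,0,0],0.2],
    [[-0.0005,0,-0.03],[0,0,0],0.2],
    [[-0.0011,0,-0.06],[0,0,0],0.2],
    [[-0.0018,0,-0.1],[0,0,0],0.2],
    [[-0.0025,0,-0.14],[0,0,0],0.2],
    [[-0.0025,0,-0.15],[0,0,0],0.2],
    [[-0.0025,0,-0.15],[0,0,0],0.2],
  ],
)

```text
time_s: 43.0
tcp_pos: [0.5545, -0.2099, 0.3545]
eef_rot: [-179.7, 0.8, -68.7]
contact_force: [0.4, -0.5, 0.1]
gripper_width: 0.0703
```

```bash
python3 -c "
from kin import *
c=snap('side','s28');st()"
```

```text
t 43.05 p [ 0.5538 -0.2095  0.3523] rot [-179.88    0.95  -68.7 ] w 0.0703 F [ 0.6  0.6 -1.2] M [ 0.06 -0.03 -0.06] | Ftool [-0.3 -0.8  1.2] ptool [ 0.3905 -0.4406 -0.358 ]
```

View pics/s28.png

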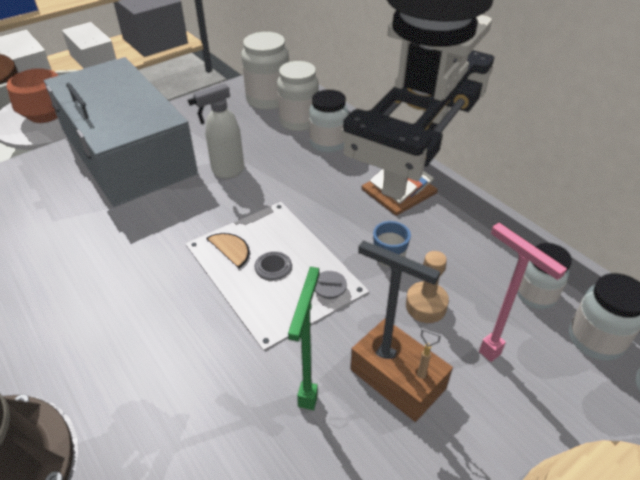

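```bash
python3 -c "
from h import *
print(r.close_job())"
```

```text
the job is handed in; nothing more can be done
None
```

The valve is turned clockwise onto its stop and the T-key is back upright in its own hole in the block. I handed the job in at about 43 s of the 64 s allowed.

**What I did:** I took the dark steel key from the block, lowered it down the sleeve and found the square spindle by feel. I turned it about 1.24 rad clockwise, backed off within the play, drew the key out, set it down and let go.

**What the last checks showed:**
- **Engagement:** the socket dropped over the flats and went about 21 mm down, roughly 1 mm short of fully home.
- **Stop:** turning took about 0.15–0.19 N m throughout, then jumped to 0.54 N m in one small step. I take that jump as the stop; I did not see the spindle itself. It is above the 0.3 N m called plenty and below the 0.6 N m that strains it, and I backed off at once to about zero.
- **Key and bench:** the last side picture shows the key upright in its hole, with the loop tool, rib, cap, cup, spray bottle and tamper looking where they were. The gripper was clear of everything.

**What went wrong or disagreed:**
- **Finger length:** the fingers end about 28 mm above the reported tool point, so my first closing shut on nothing, just above the bar.
- **First search:** turning the socket 93° on the spindle's top did not engage it, because the key hung about 5 mm off the tool's axis and tilted about 1°. I pulled it out, measured and corrected that, and it engaged on the second try.
- **Sleeve wall:** before that I tried to find the centre by sideways touches. They had more room than a 46 mm sleeve should give, which I could not explain. One of them pressed on something with about 6 N.

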